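# Reset the swivel of a small bench vise

### The arm

A 6-joint arm with a two-finger parallel gripper is mounted at the origin on the work surface. World frame = base frame: x ahead of the robot, y to its left, z up, the work surface at z = 0. Lengths are in m, angles in degrees, forces in N, time in s.
With the tool pointing down it reaches from about 0.4 to 0.825 m from the base axis. Payload 7 kg.
Tool frame: the origin (TCP) lies at the very end of the fingers, on their centre line; the grasp point (between the pads) lies 19 mm behind it; z points along the fingers, y is the direction in which the jaws open and shut (so a half turn about z gives the same grasp; the last joint's range is limited). The gripper opens to 88 mm and grips with 3 to 60 N. Pads are 19 mm wide; open, the fingers measure 130 mm over their backs; the gripper's body (78 mm by 193 mm) begins 47 mm behind the grasp point.
Start: joints at [91.392, 20.546, 0.682, 0, -70.136, -16.507], TCP at [0.176, 0.652, 0.193] pointing down, gripper open.
Joint ranges: [-176.03, 176.03], [-82.01, 121.73], [-58.28, 71.71], [-173.87, 95.51], [-174.79, -0.11], [-173.66, 173.66]. Speed limits (degrees/s): [136.94, 136.94, 172.46, 180, 180, 180].

### API

Orientations are given as [roll, pitch, yaw] about the fixed x, y, z axes, in that order (R = Rz(yaw) Ry(pitch) Rx(roll)).
In Python, from plant import ctrl gives the robot as it stands.
- The arm moves only by the tool move_arm, never from a script. Its argument "increments" is a list of rows, each a list of 2 entries, a list of its own where there are three numbers: the shift along the world's x, y, z in mm, then the turn about the world's z in rad. A call has exactly 8 rows; each row shifts and turns the pose as measured when the row begins; what a row does not reach is not made up. A row lasts 1/10 s, in which the tool goes at most 50 mm and 8.59 degrees, less where a joint would pass 70% of its speed; a pose out of reach is approached as far as the arm can. A call with a gripper value outside its range is refused whole. "jaw" is the gripper command: -1 is shut, 1 is fully open, values between are in proportion, set as the call begins (left out, the last holds). The fingers move at their own pace and stop on an object; the grip force is fixed at half the most. Time passes only in rows, so rows that do not move let the fingers close, or fill a call up. It gives the time, the measured TCP pose, the force and the opening at its end, in the units of the state.
- ctrl.get_obs(): the state, without advancing time (a new reading comes with each control period).
- ctrl.snapshot(name): name is "side" or "top"; returns a dict with "color" (480x640x3 uint8, red, green, blue), "fx", "fy", "cx", "cy" (pixels), "D" ([k1, k2, p1, p2, k3] as OpenCV has them; the pictures are not rectified), "R" (3x3) and "t" (3): a world point X has camera coordinates R X + t. Camera axes: x right, y down, z forward; pixel columns grow to the right and rows downward; lengths in m; the calibration is good to about 2 mm. A picture is of the moment at which its call begins. There is no depth.
- ctrl.close_job(): hands the job in, once; it reports no verdict.
The state is a dict: "clock": time; "joint_pos": joint angles; "qvel": joint speeds; "tau": joint torques, N m; "tool_pos": TCP position; "orientation": TCP orientation; "force": force on the tool from outside, world axes, zero at the start; "moment": the same for the moment, N m; "opening": finger opening in m.
Only numpy, scipy, OpenCV 4.12 (cv2) and the standard library are available. Lean on these libraries where they do the work, as an engineer would, in place of code of your own. Each camera call takes 0.05 s, during which the arm holds its last target.

### The job

Slacken the square clamp knob of the little swivel vise until its clamp shoe is right off, swing the vise round until its pointer lines up with the raised mark on the base, then tighten the knob again: turn it clockwise until you feel the shoe start to bite, and then about an eighth of a turn more, no harder. Do not force the vise round while it is still clamped, and leave the spanner, awl, funnel and padlock where they are.

Things in the scene. Friction and masses are not known exactly. Their poses are not given: they have to be found in the camera images.
- vise: Round grey base plate of a small bench vise, 194 mm across, 12 mm thick, bolted to the counter; on it turns a steel disc of 62 mm radius, top 24 mm up, that carries the vise head. Origin on the counter, on the vertical swivel axis; x points from the clamp knob across to the jaws' side, z up.
- head (a joint): Swivel angle of the vise head about the vertical axis through the base origin, rad: 0 when the pointer lies along the base's x axis, growing counterclockwise from above, end stops at -1.0 and 1.0. Unclamped it turns against a steady friction of about 0.25 N m and stays where it is left.
- jaw_grip (a point): Where to hold the vise head: inside the closed steel jaws, a block 44 mm wide (y) and 32 mm long (x), from 24 to 74 mm above the counter, top and sides free. The point is 41 mm from the swivel axis, 56 mm above the counter. x points radially outward along the pointer, z up. Behind it the vise body, 36 mm wide, is up to 44 mm high.
- pointer_tip (a point): Tip of the thin brass pointer (5 mm wide, lying flat) that sticks out of the turntable under the jaws: 72 mm from the swivel axis, 23 mm above the counter. x points radially outward along the pointer.
- mark_tip (a point): Inner end of the raised brass mark on the base plate: a radial bar 20 mm long, 5 mm wide, 5 mm high, among thin painted lines 10 degrees apart. This end is 76 mm from the swivel axis, 17 mm above the counter; x points radially outward along the bar. At the start it lies 0.3 to 1.6 rad counterclockwise (from above) of the pointer.
- knob (a joint): Turn of the clamp knob about its vertical axis, rad: 0 (within 0.05) is where it is found, clamped; grows counterclockwise from above, which loosens; stops at -1.6 and 2.4. The shoe bites below some angle between 0.15 and 1.45 that differs each time and cannot be seen: feel for it. With the shoe off, turning takes a steady 0.25 N m of friction; the knob stays where left.
- knob_grip (a point): Clamp knob: a black square block 38 x 38 mm, 30 mm high, on an upright steel stud on the base's side away from the jaws, 105 mm from the swivel axis. The point is on the knob's axis, 90 mm above the counter (14 mm below its top); x and y are square to its side faces and turn with it. It does not rise or sink.
- shoe: Steel clamp arm, the shoe, on the stud under the knob: 76 x 20 x 10 mm, underside 24 mm above the counter; its end presses down on the turntable disc. It moves 1.5 mm per rad of the knob. From the bite on, each further rad clockwise adds 100 N of clamping and 0.15 N m to the knob's torque (an eighth of a turn: about 80 N). Its origin is at the stud's foot. Not to be touched.
- spanner: Bystander: chrome open-ended spanner 170 mm long lying on the counter beyond the vise.
- awl: Bystander: awl with a 26 mm thick wooden handle, 150 mm long in all, lying on the counter.
- funnel: Bystander: green plastic funnel, 90 mm across and 105 mm high, standing mouth down.
- padlock: Bystander: small steel padlock 42 by 40 by 18 mm with its key in it, lying on the counter.
Not all that is in view belongs to the job. Leave any yellow look-alike of the part that bears knob alone.

How it is judged:
By the outcome, as a careful person would: the job done as asked, in the order asked, and still so for the second after the job is handed in, with the robot touching nothing.
It also fails if it takes over 67 s, if anything falls off the work surface, if the arm or the gripper's body presses on something with over 40 N, if the wrist force passes 120 N, or if a joint passes its speed limit or range.

## Working session

There is one attempt and no reset: what is moved stays moved. The work goes in short steps, Python scripts to look and compute and a tool call to move; the robot and the scene stay as the last step left them, time stands still between calls to the robot, and variables do not carry over. Pictures are saved under pics/ and viewed, and the job is handed in when it is done.

Besides the shell and the picture viewer there is one more tool, called after "Call:" by a JSON object that holds its "fn" and its "kwargs", one argument or row to a line. move_arm: Moves the arm, as the interface text tells. Its arguments: {"type":"object","properties":{"increments":{"type":"array","items":{"type":"array"}},"jaw":{"type":"number"}},"required":["increments"]}

```bash
ls; mkdir -p pics; cat > h.py <<'E'
import numpy as np,cv2,pickle,sys
from plant import ctrl
def snap(n,f):
    s=ctrl.snapshot(n); cv2.imwrite(f'pics/{f}.png',cv2.cvtColor(s['color'],cv2.COLOR_RGB2BGR)); pickle.dump(s,open(f'pics/{f}.pkl','wb')); return s
def load(f): return pickle.load(open(f'pics/{f}.pkl','rb'))
def K(s): return np.array([[s['fx'],0,s['cx']],[0,s['fy'],s['cy']],[0,0,1.]])
def back(s,px,z):
    u=cv2.undistortPoints(np.array([[px]],float),K(s),np.array(s['D'],float))[0,0]
    R=np.array(s['R']);t=np.array(s['t']);c=-R.T@t;d=R.T@np.array([u[0],u[1],1.])
    return c+d*(z-c[2])/d[2]
def proj(s,X):
    X=np.atleast_2d(np.array(X,float))
    return cv2.projectPoints(X,cv2.Rodrigues(np.array(s['R'],float))[0],np.array(s['t'],float),K(s),np.array(s['D'],float))[0][:,0]
def crop(f,x0,y0,x1,y1,k,o):
    im=cv2.imread(f'pics/{f}.png')[y0:y1,x0:x1]; cv2.imwrite(f'pics/{o}.png',cv2.resize(im,None,fx=k,fy=k,interpolation=cv2.INTER_CUBIC))
E
python3 - <<'E'
from h import *
o=ctrl.get_obs();print(o)
for n in('top','side'):
    s=snap(n,n+'0');print(n,-np.array(s['R']).T@np.array(s['t']))
E
```

```text
pics
{'clock': 0.0, 'joint_pos': array([ 9.13911919e+01,  2.05906034e+01,  6.36686941e-01, -1.98201544e-02,
       -7.01349575e+01, -1.65076777e+01]), 'qvel': array([ 0.00167786, -0.03520242, -0.04987299, -0.00524913, -0.06534144,
       -0.11588286]), 'tau': array([ 3.65491906e-04, -5.82710230e+01,  2.93077809e+01,  6.99805051e+00,
        7.07758343e-03, -1.36320973e-04]), 'tool_pos': array([0.17590901, 0.65114575, 0.19185518]), 'orientation': array([ 1.79909495e+02, -7.39089809e-03, -1.51232295e+01]), 'force': array([-0.14583683, -0.72108402, -0.97904181]), 'moment': array([-0.0478488 ,  0.04551211,  0.04012205]), 'opening': 0.08769663969373918}
top [0.39867522 0.01545489 1.23297393]
side [ 0.13287237 -0.80251763  0.96835523]
```

View pics/top0.png

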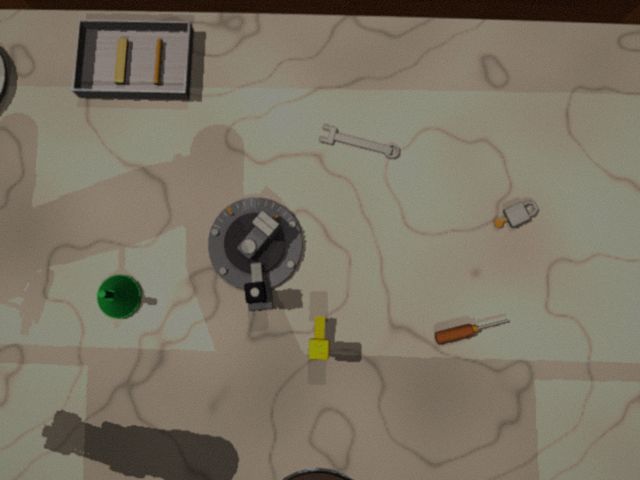

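View pics/side0.png

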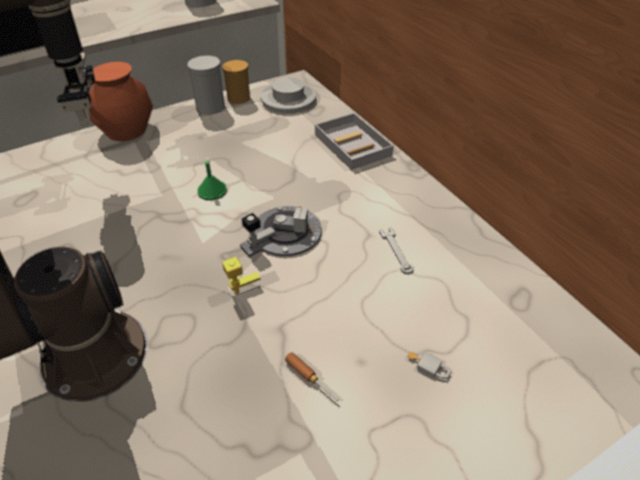

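```bash
python3 - <<'E'
from h import *
crop('top0',195,185,325,315,6,'c0'); crop('side0',225,190,345,280,6,'c1')
s=load('top0')
for X in([0.5,0,0],[.6,0,0],[.5,.1,0]):print(proj(s,X))
E
```

```text
[[324.52166587 276.59540406]]
[[325.81337721 228.34514601]]
[[275.68271204 275.16469509]]
```

View pics/c0.png

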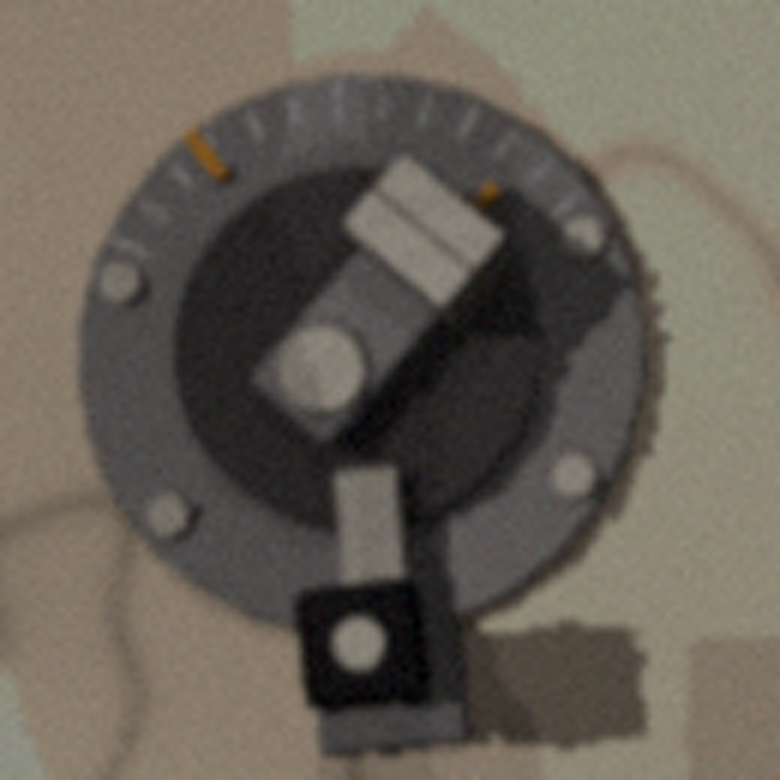

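View pics/c1.png

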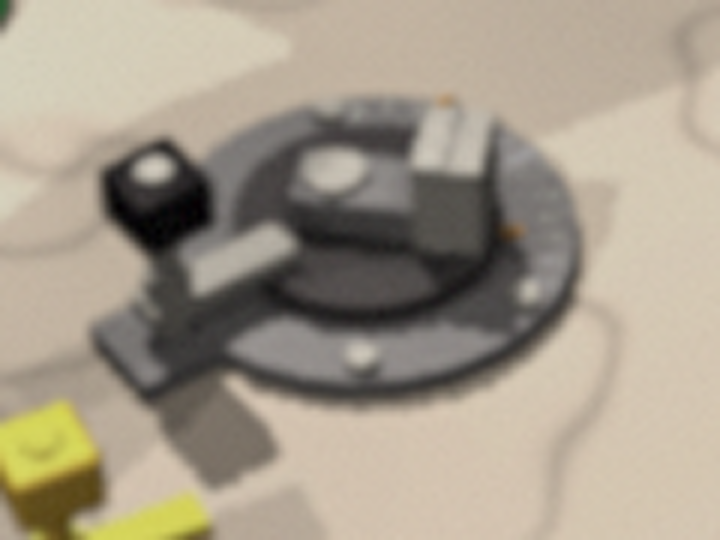

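```bash
python3 - <<'E'
from h import *
s=load('top0')
f=lambda c,z:back(s,(195+c[0]/6-.4,185+c[1]/6-.4),z)
kc=[f(c,.104) for c in((297,592),(415,580),(430,700),(312,708))]
k=np.mean(kc,0);print('knob',k,[np.round(c,4) for c in kc],'stud',f((358,642),.106))
e=kc[1]-kc[0];e2=kc[3]-kc[2];e3=kc[0]-kc[3];e4=kc[1]-kc[2]
ang=[np.degrees(np.arctan2(v[1],v[0])) for v in(e,e2,e3,e4)];print('ang',ang)
b=f((362,354),.012);d=f((365,350),.024);print('base',b,d)
bo=np.mean([f(c,.016) for c in((122,284),(584,232),(572,476),(170,516))],0);print('bolts',bo)
c=(b+d)/2
for n,p,z in(('min',(220,177),.017),('mout',(192,133),.017),('ptr',(489,190),.023)):
    q=f(p,z);v=q-c;print(n,q,np.hypot(v[0],v[1]),np.degrees(np.arctan2(v[1],v[0])))
v=c-k;print('axis dist',np.hypot(v[0],v[1]),'base yaw',np.degrees(np.arctan2(v[1],v[0])))
jc=[f(q,.074) for q in((405,152),(504,236),(441,306),(345,222))];j=np.mean(jc,0);v=j-c
print('jaw',j,np.hypot(v[0],v[1]),np.degrees(np.arctan2(v[1],v[0])))
for a,bb in((0,1),(3,2)):
    w=jc[bb]-jc[a];print(np.degrees(np.arctan2(w[1],w[0])))
# side
s1=load('side0');g=lambda c,z:back(s1,(225+c[0]/6-.4,190+c[1]/6-.4),z)
print('side stud',g((154,166),.106),'knobtop',np.mean([g(q,.104) for q in((103,177),(165,138),(212,182),(150,222))],0))
E
```

```text
knob [0.45868321 0.12997729 0.104     ] [array([0.4745, 0.1514, 0.104 ]), array([0.4794, 0.1147, 0.104 ]), array([0.4422, 0.1086, 0.104 ]), array([0.4386, 0.1451, 0.104 ])] stud [0.45941624 0.13151558 0.106     ]
ang [np.float64(-82.48358576154045), np.float64(95.59241445114161), np.float64(9.94838844732647), np.float64(9.446837758667868)]
base [0.56232828 0.1440504  0.012     ] [0.56210954 0.14183277 0.024     ]
bolts [0.55411834 0.14332196 0.016     ]
min [0.6212579  0.19474982 0.017     ] 0.07854741020408954 41.267781887040535
mout [0.63629042 0.20511075 0.017     ] 0.09670363852870661 40.007165505253354
ptr [0.61826182 0.1021705  0.023     ] 0.0693043250690454 -36.03580127803306
axis dist 0.10434421186596808 base yaw 7.137182863093021
jaw [0.59558386 0.11924166 0.074     ] 0.04092562523791024 -35.38709514504196
-128.83530556376138
-129.54400878251207
side stud [0.45873388 0.13158841 0.106     ] knobtop [0.45732276 0.12515343 0.104     ]
```

Candidates for the knob: the black square at top-image pixel (255,292) and the yellow look-alike at (319,349). I choose the black one, because it sits on the vise base opposite the jaws at (265,224). The close crop confirms this. In the crop, the pointer is at pixel (276,216) and the mark at (231,214), so the head needs to turn about +76.5°.

Call:
{"fn": "move_arm", "kwargs": {
  "increments": [
    [[18, -32, 0], -0.073],
    [[18, -32, 0], -0.073],
    [[18, -32, 0], -0.073],
    [[18, -32, 0], -0.073],
    [[18, -32, 0], -0.073],
    [[18, -32, 0], -0.073],
    [[18, -32, 0], -0.073],
    [[18, -32, 0], -0.073]
  ],
  "jaw": 1
}}

```text
clock: 0.9
tool_pos: [0.3206, 0.3865, 0.1863]
orientation: [179.5, -0.1, -49.5]
force: [0.5, -0.1, -0.1]
opening: 0.0874
```

Call:
{"fn": "move_arm", "kwargs": {
  "increments": [
    [[17, -32, 0], -0.071],
    [[17, -32, 0], -0.071],
    [[17, -32, 0], -0.071],
    [[17, -32, 0], -0.071],
    [[17, -32, 0], -0.071],
    [[17, -32, 0], -0.071],
    [[17, -32, 0], -0.071],
    [[17, -32, -5], -0.071]
  ]
}}

```text
clock: 1.7
tool_pos: [0.4591, 0.118, 0.181]
orientation: [179.5, -0.1, -83.4]
force: [0.6, 1.7, 0.2]
opening: 0.0876
```

```bash
python3 - <<'E'
from h import *
o=ctrl.get_obs();print(o['tool_pos'],o['orientation'],o['joint_pos'].round(1),o['moment'],o['force'])
snap('top','top1');crop('top1',180,200,320,320,5,'c2')
s=load('top1');print(proj(s,o['tool_pos']))
E
```

```text
[0.45908812 0.11804667 0.1810214 ] [ 1.79480502e+02 -1.01826062e-01 -8.33898856e+01] [ 38.1   2.2 -24.3  -0.2 -64.  -31.4] [ 0.19159475 -0.18671312  0.01661123] [0.63304899 1.69372661 0.19728961]
[[257.64880506 289.56293315]]
```

View pics/c2.png

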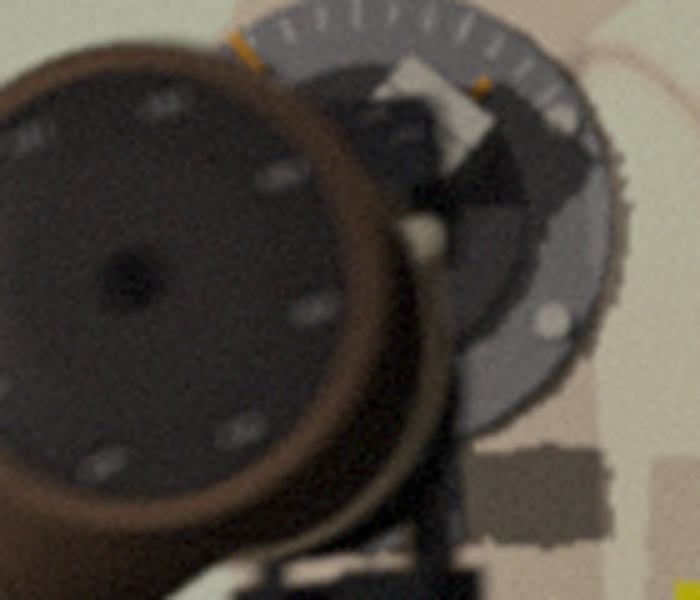

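Call:
{"fn": "move_arm", "kwargs": {
  "increments": [
    [[0, 6, 0], 0.01],
    [[0, 6, -5], 0.01],
    [[0, 1, -18], 0],
    [[0, 0, -18], 0],
    [[0, 0, -18], 0],
    [[0, 0, -18], 0],
    [[0, 0, -18], 0],
    [[0, 0, -14], 0]
  ]
}}

```text
clock: 2.55
tool_pos: [0.4585, 0.1344, 0.0665]
orientation: [179.5, -0.1, -81.9]
force: [0.3, -0.6, 0.1]
opening: 0.0875
```

```bash
python3 - <<'E'
from h import *
s=snap('side','side1');crop('side1',190,130,340,270,5,'c3')
o=ctrl.get_obs();print(o['tool_pos'],o['orientation'],o['joint_pos'].round(1),o['moment'],o['force'])
E
```

```text
[0.45726471 0.13377858 0.0645053 ] [ 1.79349421e+02 -1.23428208e-01 -8.19429085e+01] [ 39.8   9.7 -33.   -0.3 -47.9 -31.5] [0.05327373 0.23719804 0.03411515] [ 0.09626672 -0.32079724 -2.54498494]
```

View pics/c3.png

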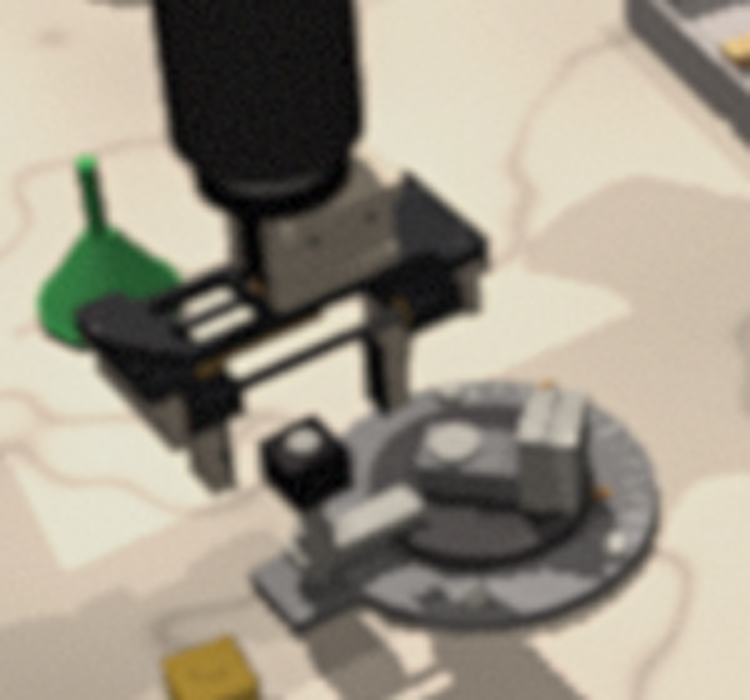

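```bash
python3 - <<'E'
from h import *
s=load('side1');T=[.45726,.13378,.0645]
f=lambda p:(proj(s,p)-[190,130])*5
print('tcp',f(T),'knob by est',f([.459,.1315,.104]))
print(f([.457+.05,.1338,.0645]),f([.457-.05,.1338,.0645]),f([.457,.1338,.2]))
E
```

```text
tcp [[304.26946623 494.61961244]] knob by est [[302.23745606 439.20751561]]
[[390.79883588 463.17470714]] [[214.73364467 527.13567847]] [[278.73293563 289.32986139]]
```

```bash
python3 - <<'E'
from h import *
s=snap('side','side2');t=snap('top','top2')
o=ctrl.get_obs();T=o['tool_pos'];print(T,o['orientation'],o['clock'],o['force'])
import cv2
for n,ss,r in(('side2',s,(190,130,340,270)),('top2',t,(180,200,330,340))):
    im=cv2.imread(f'pics/{n}.png')
    im=cv2.resize(im[r[1]:r[3],r[0]:r[2]],None,fx=5,fy=5,interpolation=cv2.INTER_CUBIC)
    for p,c in((T,(0,0,255)),(T+[0.044,0.006,0],(0,255,0)),(T-[0.044,0.006,0],(0,255,0)),([.459,.1315,.104],(255,0,255))):
        q=(proj(ss,p)[0]-[r[0],r[1]])*5; cv2.circle(im,tuple(int(v) for v in q),5,c,1)
    cv2.imwrite(f'pics/{n}a.png',im)
E
```

```text
[0.45845733 0.13379577 0.06706392] [ 1.79447715e+02 -1.19901010e-01 -8.19471819e+01] 2.7 [ 1.00188716 -0.14215238  1.38210916]
```

View pics/side2a.png

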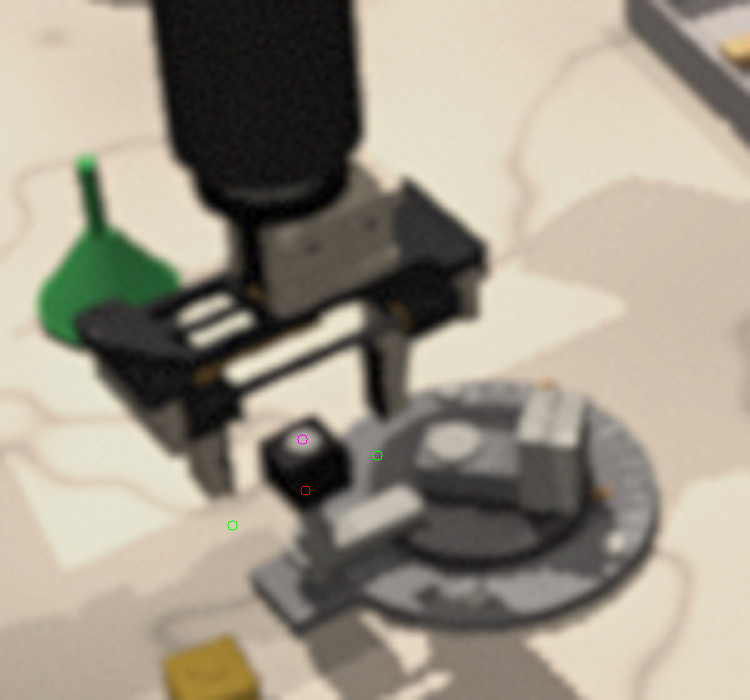

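View pics/top2a.png

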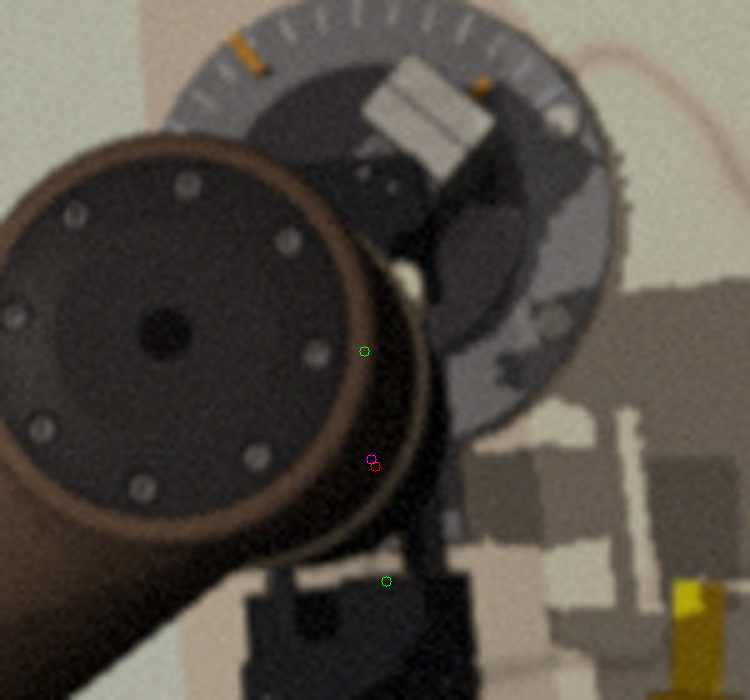

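```bash
python3 - <<'E'
from h import *
crop('side2',205,180,285,250,9,'c4')
s=load('side2')
def f(p): return (proj(s,p)[0]-[205,180])*9
T=np.array([.4585,.1338,.067])
im=cv2.imread('pics/c4.png')
for z in(0,.02,.04):
  for sg in(-1,1):
   for dx in(.044,.065):
    q=f(T+[sg*dx,sg*.14*dx,z]);cv2.circle(im,tuple(int(v) for v in q),4,[(0,0,255),(0,255,0),(255,0,0)][int(z*50)],1)
cv2.imwrite('pics/c4.png',im)
E
```

```text
(no output)
```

View pics/c4.png

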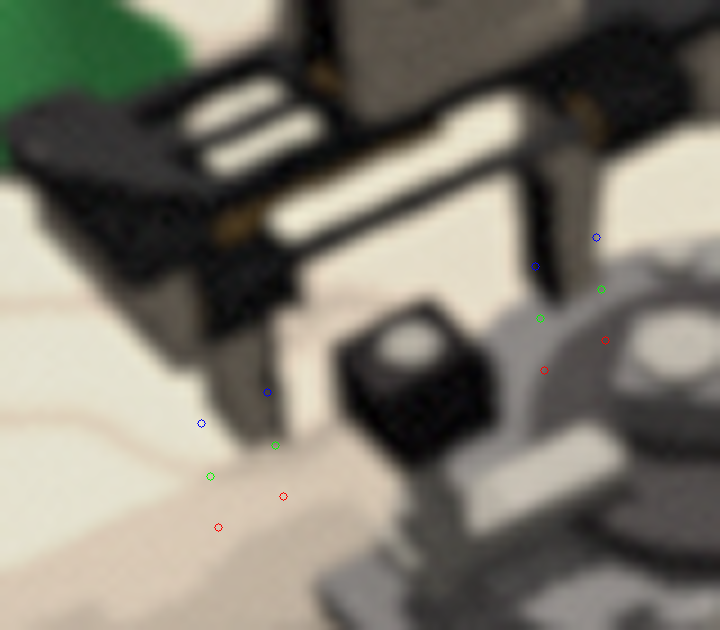

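```bash
python3 - <<'E'
from h import *
t=load('top2');s=load('side2')
for z in(.13,.15,.17,.19):print(z,back(t,(180+360/5,200+630/5),z), back(t,(180+245/5,200+600/5),z)[1]-back(t,(180+475/5,200+575/5),z)[1])
for dz in (0,.01,.02,.03): print(dz, proj(s,[.4585,.1338,.067+dz]),proj(s,[.4585,.1338+dz,.067]))
E
python3 -c "
from h import *
crop('top2',200,220,290,345,6,'c5')"
```

```text
0.13 [0.39583503 0.13050007 0.13      ] 0.08316594862602243
0.15 [0.39588654 0.12841398 0.15      ] 0.08165791754721691
0.17 [0.39593804 0.12632789 0.17      ] 0.08014988646841138
0.19 [0.39598954 0.1242418  0.19      ] 0.07864185538960583
0 [[251.20119585 228.05439253]] [[251.20119585 228.05439253]]
0.01 [[250.85499234 225.21041876]] [[249.6517738  225.78630116]]
0.02 [[250.50551431 222.33685506]] [[248.11760035 223.54014013]]
0.03 [[250.15272171 219.43328662]] [[246.59847451 221.31562617]]
```

View pics/c5.png

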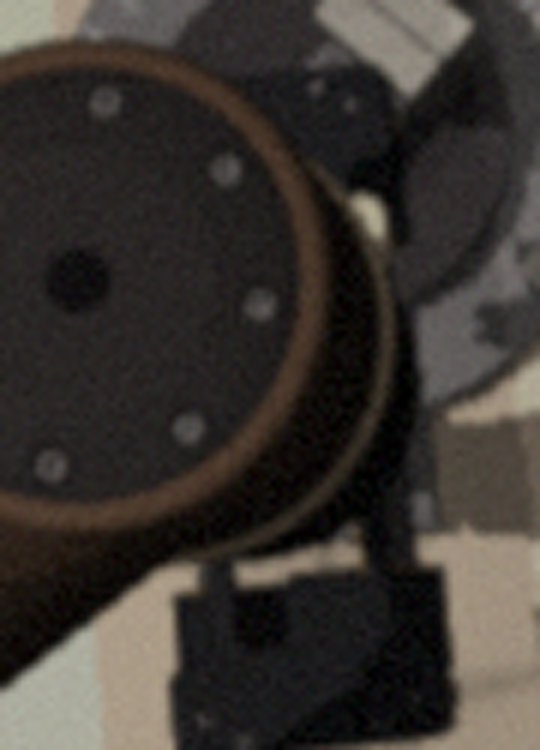

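Call:
{"fn": "move_arm", "kwargs": {
  "increments": [
    [[0.5, -2, -3], 0],
    [[0, 0, -2], 0],
    [[0, 0, 0], 0],
    [[0, 0, 0], 0],
    [[0, 0, 0], 0],
    [[0, 0, 0], 0],
    [[0, 0, 0], 0],
    [[0, 0, 0], 0]
  ],
  "jaw": -1
}}

```text
clock: 3.5
tool_pos: [0.4572, 0.1332, 0.0643]
orientation: [179.4, 0.0, -81.9]
force: [4.2, 1.5, -1.3]
opening: 0.0375
```

```bash
python3 - <<'E'
from h import *
o=ctrl.get_obs();print(o['tool_pos'],o['orientation'],o['moment'],o['force'],o['opening'])
snap('side','side3');crop('side3',205,180,285,250,9,'c6')
E
```

```text
[0.45722584 0.13318022 0.06432946] [ 1.79413227e+02  8.21633392e-04 -8.18734433e+01] [ 0.51810679 -1.41665577  0.04756408] [ 4.21677021  1.51563379 -1.3157505 ] 0.03745114682202171
```

View pics/c6.png

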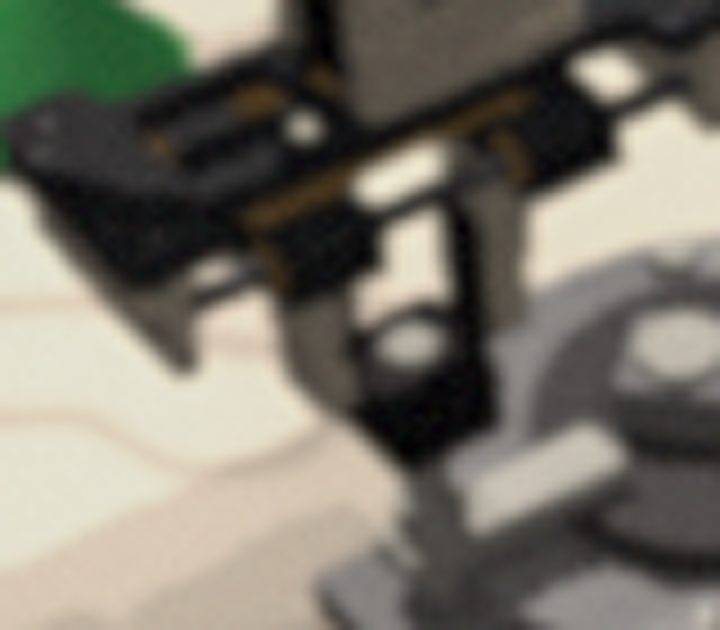

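Call:
{"fn": "move_arm", "kwargs": {
  "increments": [
    [[0, 0, 0], 0.12],
    [[0, 0, 0], 0.12],
    [[0, 0, 0], 0.12],
    [[0, 0, 0], 0.12],
    [[0, 0, 0], 0.12],
    [[0, 0, 0], 0.12],
    [[0, 0, 0], 0.12],
    [[0, 0, 0], 0.12]
  ]
}}

```text
clock: 4.35
tool_pos: [0.4558, 0.1316, 0.0643]
orientation: [179.3, 0.1, -25.1]
force: [-1.2, -0.6, 1.1]
opening: 0.0372
```

```bash
cat > ob.py <<'E'
from h import *
o=ctrl.get_obs();print(o['tool_pos'].round(4),o['orientation'].round(2),'m',o['moment'].round(3),'f',o['force'].round(1),o['opening'].round(4),'j6',o['joint_pos'][5].round(1),'t',o['clock'])
E
python3 ob.py
```

```text
Traceback (most recent call last):
  File "ob.py", line 2, in <module>
    o=ctrl.get_obs();print(o['tool_pos'].round(4),o['orientation'].round(2),'m',o['moment'].round(3),'f',o['force'].round(1),o['opening'].round(4),'j6',o['joint_pos'][5].round(1),'t',o['clock'])
                                                                                                                             ^^^^^^^^^^^^^^^^^^
AttributeError: 'float' object has no attribute 'round'
```

```bash
sed -i "s/o\['opening'\].round(4)/round(o['opening'],4)/" ob.py; python3 ob.py
```

```text
[0.4558 0.1316 0.0643] [ 1.7926e+02  7.0000e-02 -2.5130e+01] m [-0.017  0.235 -0.248] f [-1.2 -0.6  1.1] 0.0372 j6 24.5 t 4.35
```

Call:
{"fn": "move_arm", "kwargs": {
  "increments": [
    [[0, 0, 0], 0.12],
    [[0, 0, 0], 0.12],
    [[0, 0, 0], 0.12],
    [[0, 0, 0], 0.12],
    [[0, 0, 0], 0.12],
    [[0, 0, 0], 0.12],
    [[0, 0, 0], 0.12],
    [[0, 0, 0], 0.1]
  ]
}}

```text
clock: 5.15
tool_pos: [0.4563, 0.1295, 0.0643]
orientation: [179.2, 0.1, 30.7]
force: [0.4, -0.2, -0.3]
opening: 0.0375
```

```bash
python3 ob.py;python3 ob.py
```

```text
[0.4563 0.1295 0.0643] [1.7918e+02 6.0000e-02 3.0730e+01] m [ 0.005 -0.061 -0.273] f [ 0.4 -0.2 -0.3] 0.0375 j6 79.5 t 5.15
[0.4563 0.1295 0.0643] [1.7918e+02 6.0000e-02 3.0730e+01] m [ 0.005 -0.061 -0.273] f [ 0.4 -0.2 -0.3] 0.0375 j6 79.5 t 5.15
```

Call:
{"fn": "move_arm", "kwargs": {
  "increments": [
    [[0, 0, 0], 0],
    [[0, 0, 0], 0],
    [[0, 0, 0], 0],
    [[0, 0, 0], 0],
    [[0, 0, 0], 0],
    [[0, 0, 10], 0],
    [[0, 0, 30], 0],
    [[0, 0, 35], 0]
  ],
  "jaw": 1
}}

```text
clock: 5.95
tool_pos: [0.4537, 0.1271, 0.1384]
orientation: [179.1, 0.6, 30.3]
force: [1.4, -0.1, -0.1]
opening: 0.0872
```

Call:
{"fn": "move_arm", "kwargs": {
  "increments": [
    [[17, -1, 5], -0.14],
    [[17, -1, 0], -0.14],
    [[17, -1, 0], -0.14],
    [[17, -1, 0], -0.14],
    [[17, -1, 0], -0.14],
    [[17, -1, 0], -0.14],
    [[17, -2, 0], -0.14],
    [[17, -2, 0], -0.14]
  ]
}}

```text
clock: 6.75
tool_pos: [0.5972, 0.1189, 0.1579]
orientation: [179.5, -0.3, -36.3]
force: [0.7, -0.1, 0.2]
opening: 0.0875
```

```bash
python3 ob.py; python3 - <<'E'
from h import *
snap('side','side4');crop('side4',200,150,340,260,5,'c7');snap('top','top4');crop('top4',180,200,320,320,5,'c8')
E
```

```text
[0.5972 0.1189 0.1579] [179.45  -0.27 -36.28] m [ 0.074 -0.044 -0.01 ] f [ 0.7 -0.1  0.2] 0.0875 j6 23.5 t 6.75
```

View pics/c7.png

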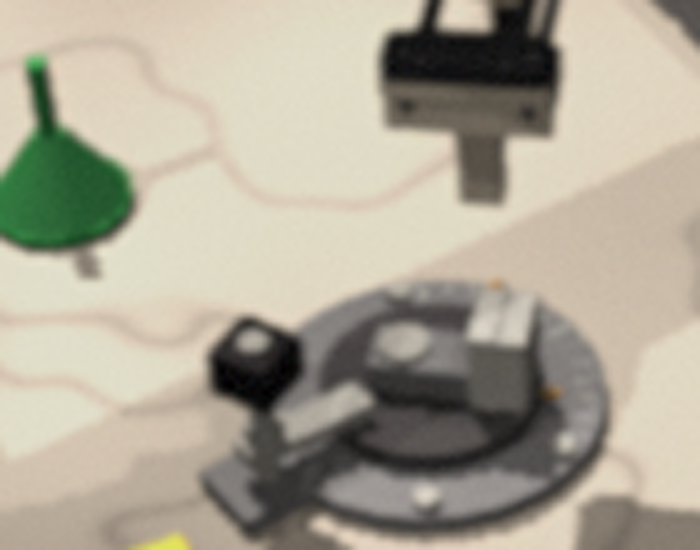

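View pics/c8.png

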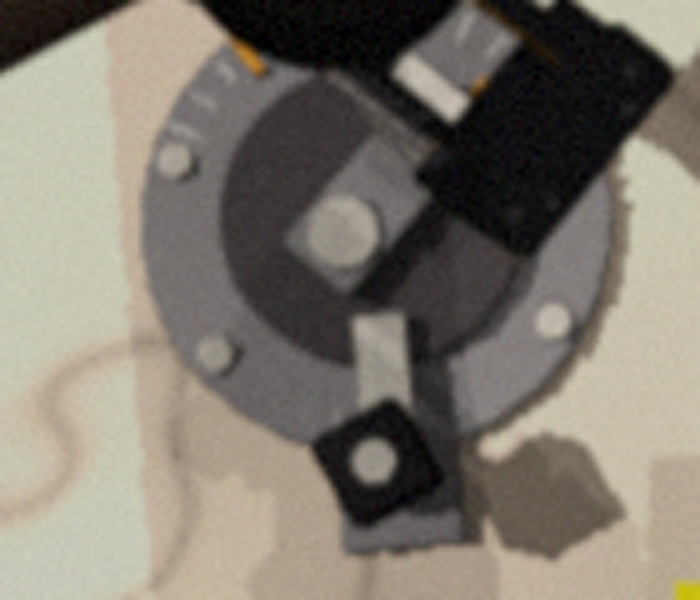

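Call:
{"fn": "move_arm", "kwargs": {
  "increments": [
    [[-2, 0, -15], 0.01],
    [[0, 0, -17], 0],
    [[0, 0, -17], 0],
    [[0, 0, -17], 0],
    [[0, 0, -17], 0],
    [[0, 0, -17], 0],
    [[0, 0, -12], 0],
    [[0, 0, -6], 0]
  ]
}}

```text
clock: 7.65
tool_pos: [0.5952, 0.1194, 0.0416]
orientation: [179.7, -0.4, -34.8]
force: [-0.2, -0.3, -0.1]
opening: 0.0877
```

```bash
python3 ob.py; python3 - <<'E'
from h import *
snap('side','side5');crop('side5',200,150,340,260,5,'c9')
E
```

```text
[0.5952 0.1194 0.0416] [179.7   -0.44 -34.83] m [ 0.084 -0.009  0.017] f [-0.2 -0.3 -0.1] 0.0877 j6 24.6 t 7.65
```

View pics/c9.png

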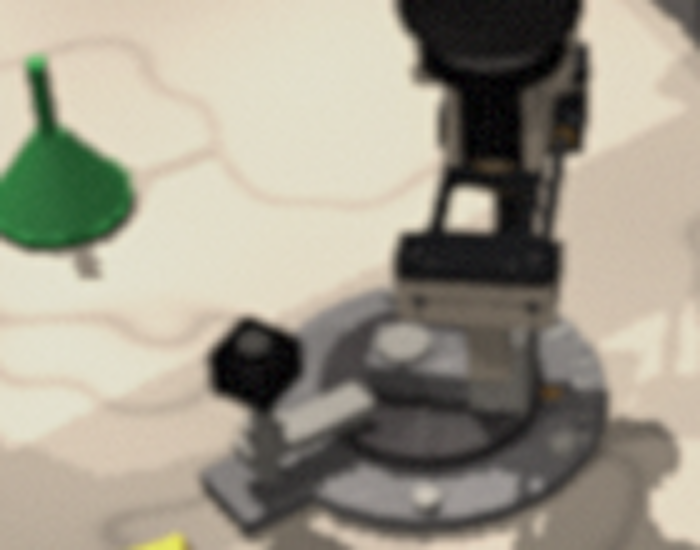

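Call:
{"fn": "move_arm", "kwargs": {
  "increments": [
    [[0, 0, -2], 0],
    [[0, 0, 0], 0],
    [[0, 0, 0], 0],
    [[0, 0, 0], 0],
    [[0, 0, 0], 0],
    [[0, 0, 0], 0],
    [[0, 0, 0], 0],
    [[0, 0, 0], 0]
  ],
  "jaw": -1
}}

```text
clock: 8.5
tool_pos: [0.5967, 0.1202, 0.0421]
orientation: [179.9, -0.5, -34.8]
force: [-0.2, -0.4, -0.2]
opening: 0.0292
```

```bash
python3 ob.py; python3 - <<'E'
from h import *
# arc increments, from yaw -36 to +40 in 16 rows about C, r=.041
o=ctrl.get_obs();p=o['tool_pos'][:2];C=np.array([.562,.143]);v=p-C
print(np.hypot(*v),np.degrees(np.arctan2(v[1],v[0])))
d=np.radians(70)/16
for i in range(17):
    f=lambda k:np.array([np.cos(k*d)*v[0]-np.sin(k*d)*v[1],np.sin(k*d)*v[0]+np.cos(k*d)*v[1]])
    print(((f(i+1)-f(i))*1000).round(2),(C+f(i+1)).round(4),end=';')
print(d)
E
```

```text
[0.5967 0.1202 0.0421] [179.88  -0.55 -34.76] m [0.03  0.026 0.041] f [-0.2 -0.4 -0.2] 0.0292 j6 24.6 t 8.5
0.04152377491527809 -33.36850016028832
[1.64 2.71] [0.5983 0.1229];[1.43 2.83] [0.5997 0.1257];[1.21 2.93] [0.601  0.1286];[0.98 3.01] [0.6019 0.1316];[0.75 3.08] [0.6027 0.1347];[0.51 3.13] [0.6032 0.1379];[0.27 3.16] [0.6035 0.141 ];[0.03 3.17] [0.6035 0.1442];[-0.21  3.16] [0.6033 0.1473];[-0.45  3.14] [0.6028 0.1505];[-0.69  3.09] [0.6022 0.1536];[-0.92  3.03] [0.6012 0.1566];[-1.15  2.95] [0.6001 0.1596];[-1.37  2.86] [0.5987 0.1624];[-1.59  2.74] [0.5971 0.1652];[-1.79  2.61] [0.5953 0.1678];[-1.99  2.47] [0.5933 0.1702];0.07635815477475191
```

```bash
python3 - <<'E'
from h import *
snap('side','side6');crop('side6',240,170,340,250,7,'c10');snap('top','top6');crop('top6',200,190,320,290,6,'c11')
E
python3 ob.py
```

```text
[0.5967 0.1201 0.0421] [179.88  -0.55 -34.77] m [ 0.051  0.008 -0.022] f [ 0.7  0.4 -0.8] 0.0214 j6 24.6 t 8.6
```

View pics/c10.png

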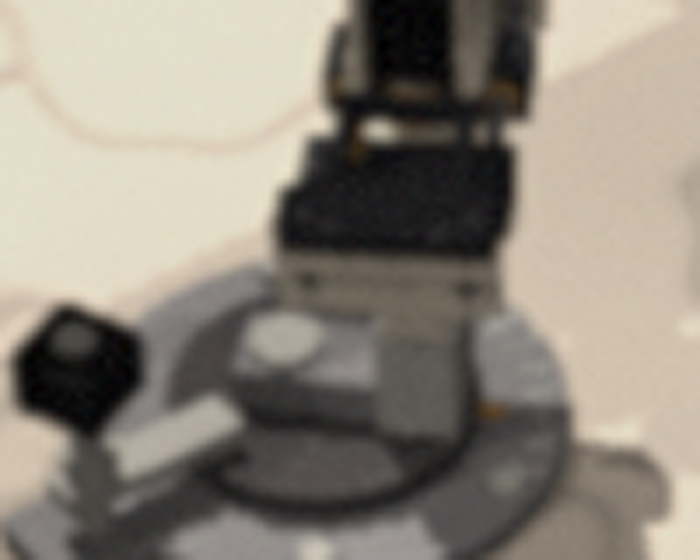

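View pics/c11.png

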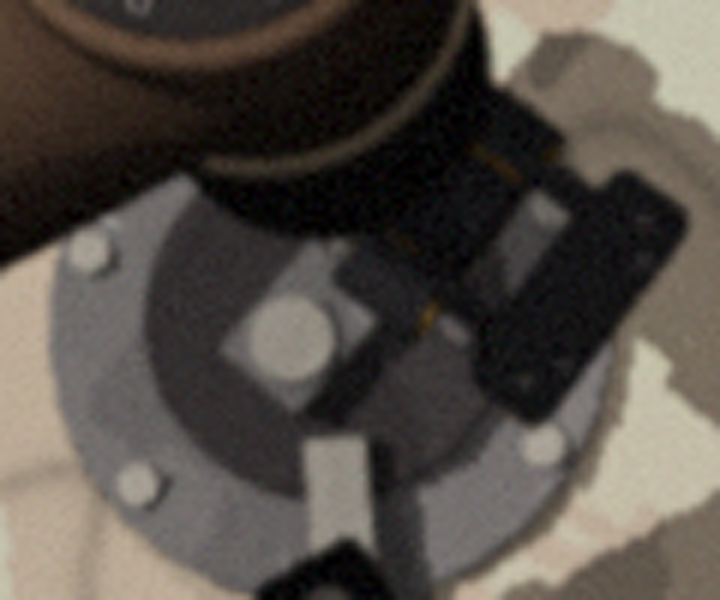

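```bash
python3 - <<'E'
from h import *
t=load('top6');s=load('side6')
for z in(.1,.13,.16):print(z,back(t,(200+380/6,190+148/6),z).round(4))
o=ctrl.get_obs();T=o['tool_pos']
a=np.radians(-34.8);ex=np.array([np.cos(a),np.sin(a),0]);ey=np.array([-np.sin(a),np.cos(a),0])
# overlay boxes: body 78x193 at various z, fingers
for n,ss,r,k,oo in(('side6',s,(220,150,345,250),6,'d1'),('top6',t,(200,190,320,290),6,'d2')):
    im=cv2.imread(f'pics/{n}.png')[r[1]:r[3],r[0]:r[2]];im=cv2.resize(im,None,fx=k,fy=k,interpolation=cv2.INTER_CUBIC)
    for z,c in((T[2]+.066,(0,0,255)),(T[2]+.096,(0,255,0))):
        P=[T*[1,1,0]+[0,0,z]+sx*.039*ex+sy*.0965*ey for sx,sy in((1,1),(1,-1),(-1,-1),(-1,1))]
        q=((proj(ss,P)-[r[0],r[1]])*k).astype(int);cv2.polylines(im,[q.reshape(-1,1,2)],True,c,1)
    for dz,c in((0,(0,0,255)),(.03,(0,255,0))):
        P=[T+[0,0,dz]+sx*.0095*ex+sy*.0107*ey for sx,sy in((1,1),(1,-1),(-1,-1),(-1,1))]
        q=((proj(ss,P)-[r[0],r[1]])*k).astype(int);cv2.polylines(im,[q.reshape(-1,1,2)],True,c,1)
    cv2.imwrite(f'pics/{oo}.png',im)
E
```

```text
0.1 [0.6067 0.1211 0.1   ]
0.13 [0.6012 0.1184 0.13  ]
0.16 [0.5957 0.1156 0.16  ]
```

View pics/d1.png

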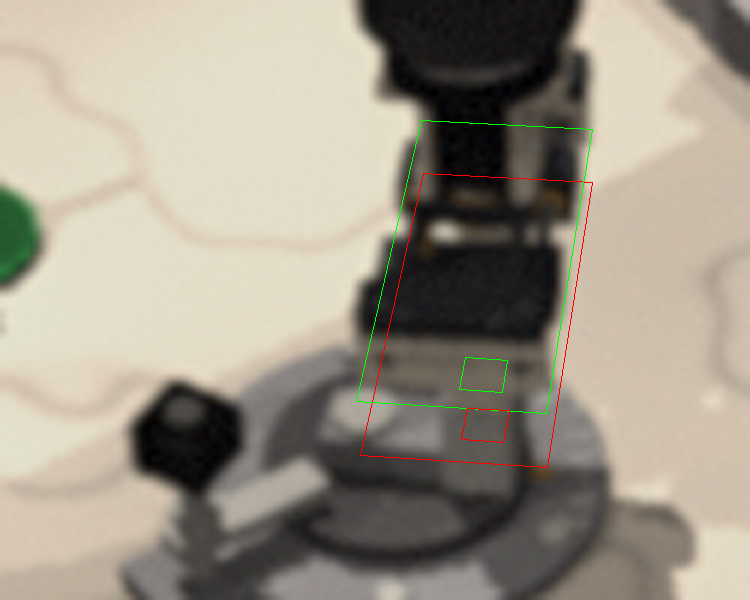

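View pics/d2.png

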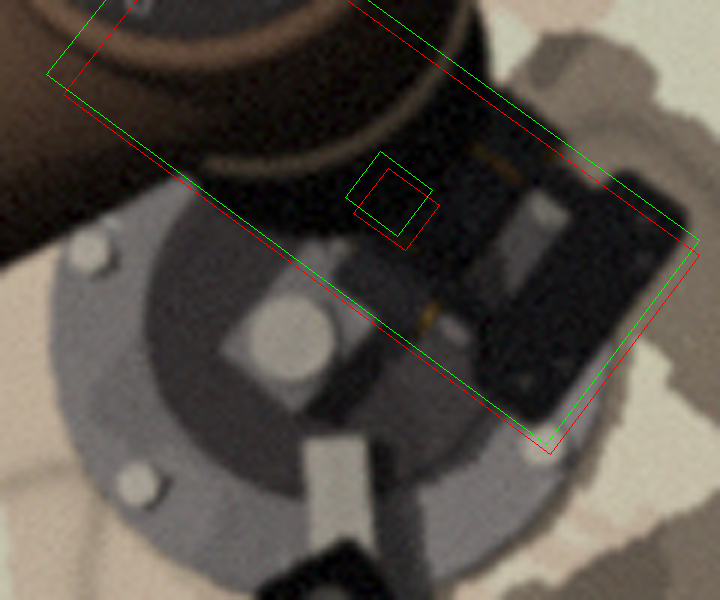

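The fingers closed above the jaw block. The opening is 21 mm with no force, and in the side view the finger ends sit on the block's top edge near (314,217). The true tip is therefore about 30 mm higher than the reported z. I'll open, go down about 28 mm and check.

Call:
{"fn": "move_arm", "kwargs": {
  "increments": [
    [[0, 0, 0], 0],
    [[0, 0, 0], 0],
    [[0, 0, 0], 0],
    [[0, 0, 0], 0],
    [[0, 0, 0], 0],
    [[0, 0, 0], 0],
    [[0, 0, -4], 0],
    [[0, 0, -6], 0]
  ],
  "jaw": 1
}}

```text
clock: 9.4
tool_pos: [0.5972, 0.1204, 0.0321]
orientation: [179.9, -0.6, -34.8]
force: [-0.1, -0.4, -1.5]
opening: 0.0797
```

```bash
python3 ob.py
```

```text
[0.5972 0.1204 0.0321] [179.94  -0.58 -34.76] m [ 0.064  0.009 -0.03 ] f [-0.1 -0.4 -1.5] 0.0797 j6 24.6 t 9.4
```

Call:
{"fn": "move_arm", "kwargs": {
  "increments": [
    [[-0.5, -0.5, -1.5], 0],
    [[-0.5, -0.5, -1.5], 0],
    [[0, 0, -1.5], 0],
    [[0, 0, -1.5], 0],
    [[0, 0, -1.5], 0],
    [[0, 0, -1.5], 0],
    [[0, 0, -1.5], 0],
    [[0, 0, -1.5], 0]
  ]
}}

```text
clock: 10.2
tool_pos: [0.5954, 0.119, 0.0178]
orientation: [179.9, -0.5, -34.8]
force: [-0.6, 0.3, 0.6]
opening: 0.0879
```

```bash
python3 ob.py; python3 - <<'E'
from h import *
snap('side','side7');crop('side7',240,170,340,250,7,'c12')
E
```

```text
[0.5954 0.119  0.0178] [179.85  -0.53 -34.76] m [0.068 0.038 0.039] f [-0.6  0.3  0.6] 0.0879 j6 24.6 t 10.2
```

View pics/c12.png

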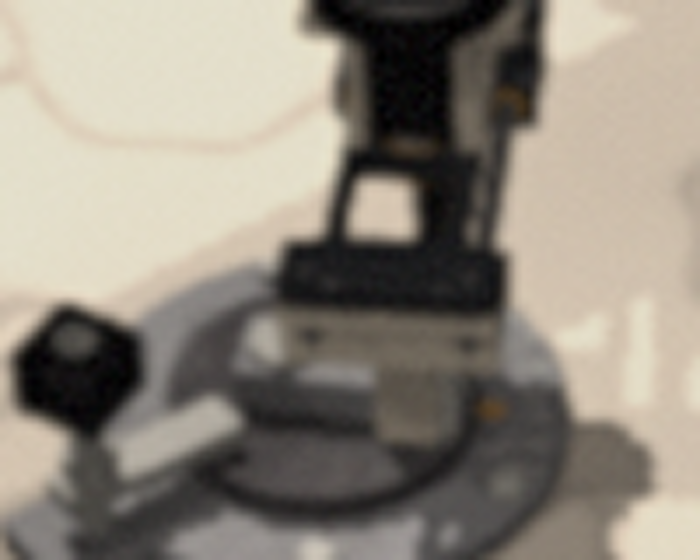

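```bash
python3 - <<'E'
from h import *
s=load('side7');a=np.radians(-34.8);ey=np.array([-np.sin(a),np.cos(a),0])
T=np.array([.5954,.119,.0178])
for d in(.044,.055):
  for dz in(.02,.03,.04):print(d,dz,(proj(s,T-d*ey+[0,0,dz])-[240,170])*7)
E
```

```text
0.044 0.02 [[410.959584   444.79881144]]
0.044 0.03 [[410.27314802 425.44393732]]
0.044 0.04 [[409.58010013 405.89041827]]
0.055 0.02 [[407.33201469 464.80759906]]
0.055 0.03 [[406.62241213 445.44167635]]
0.055 0.04 [[405.90592844 425.87550624]]
```

Call:
{"fn": "move_arm", "kwargs": {
  "increments": [
    [[0, 0, 0], 0],
    [[0, 0, 0], 0],
    [[0, 0, 0], 0],
    [[0, 0, 0], 0],
    [[0, 0, 0], 0],
    [[0, 0, 0], 0],
    [[0, 0, 0], 0],
    [[0, 0, 0], 0]
  ],
  "jaw": -1
}}

```text
clock: 11.05
tool_pos: [0.5952, 0.1186, 0.0176]
orientation: [179.8, -0.5, -34.8]
force: [0.5, -0.0, -0.2]
opening: 0.0443
```

```bash
python3 ob.py; python3 - <<'E'
from h import *
snap('side','side8');crop('side8',240,170,340,250,7,'c13')
E
```

```text
[0.5952 0.1186 0.0176] [179.82  -0.52 -34.79] m [ 0.058  0.017 -0.12 ] f [ 0.5 -0.  -0.2] 0.0443 j6 24.6 t 11.05
```

View pics/c13.png

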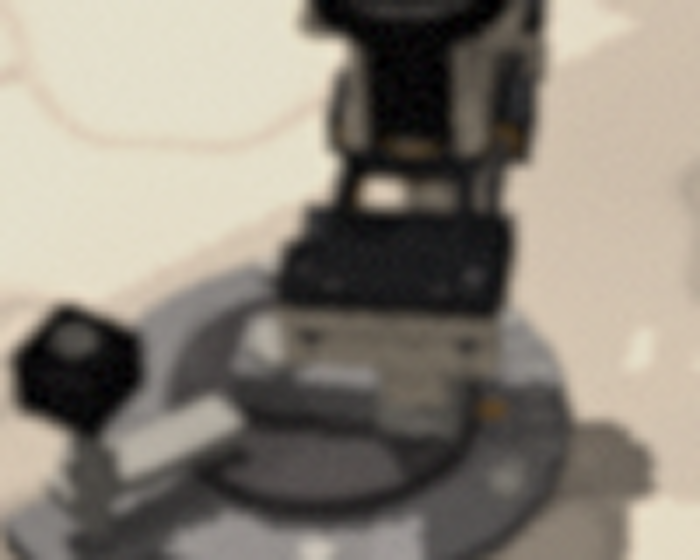

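Call:
{"fn": "move_arm", "kwargs": {
  "increments": [
    [[1.8, 2.6, 0], 0.076],
    [[1.6, 2.7, 0], 0.076],
    [[1.3, 2.8, 0], 0.076],
    [[1.1, 2.9, 0], 0.076],
    [[0.9, 3.0, 0], 0.076],
    [[0.7, 3.1, 0], 0.076],
    [[0.4, 3.1, 0], 0.076],
    [[0.2, 3.1, 0], 0.076]
  ]
}}

```text
clock: 11.9
tool_pos: [0.6041, 0.1428, 0.0176]
orientation: [179.9, -0.5, 1.2]
force: [-0.6, -0.4, -0.3]
opening: 0.0445
```

```bash
python3 ob.py; python3 - <<'E'
from h import *
v=ctrl.get_obs()['tool_pos'][:2]-[.562,.143];print(np.hypot(*v),np.degrees(np.arctan2(v[1],v[0])))
E
```

```text
[0.6041 0.1428 0.0176] [179.89  -0.55   1.16] m [-0.088  0.132 -0.345] f [-0.6 -0.4 -0.3] 0.0445 j6 59.3 t 11.9
0.042083532887953204 -0.23934843032969302
```

Call:
{"fn": "move_arm", "kwargs": {
  "increments": [
    [[-0.2, 3.1, 0], 0.076],
    [[-0.4, 3.1, 0], 0.076],
    [[-0.7, 3.1, 0], 0.076],
    [[-0.9, 3.0, 0], 0.076],
    [[-1.1, 2.9, 0], 0.076],
    [[-1.3, 2.9, 0], 0.076],
    [[-1.6, 2.8, 0], 0.076],
    [[-1.8, 2.7, 0], 0.076]
  ]
}}

```text
clock: 12.7
tool_pos: [0.597, 0.168, 0.0177]
orientation: [179.9, -0.6, 37.4]
force: [0.4, -0.6, -0.3]
opening: 0.0442
```

```bash
python3 ob.py; python3 - <<'E'
from h import *
v=ctrl.get_obs()['tool_pos'][:2]-[.562,.143];print(np.hypot(*v),np.degrees(np.arctan2(v[1],v[0])))
snap('top','top9');crop('top9',195,185,325,275,6,'c14');snap('side','side9');crop('side9',240,170,340,250,7,'c15')
E
```

```text
[0.597  0.168  0.0177] [179.92  -0.65  37.36] m [-0.582 -0.227 -0.252] f [ 0.4 -0.6 -0.3] 0.0442 j6 93.6 t 12.7
0.04294673021805739 35.52647098388475
```

View pics/c14.png

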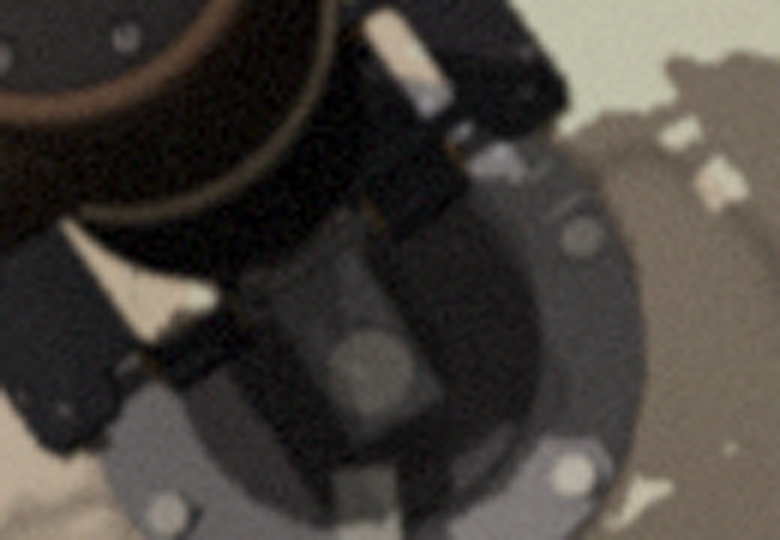

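View pics/c15.png

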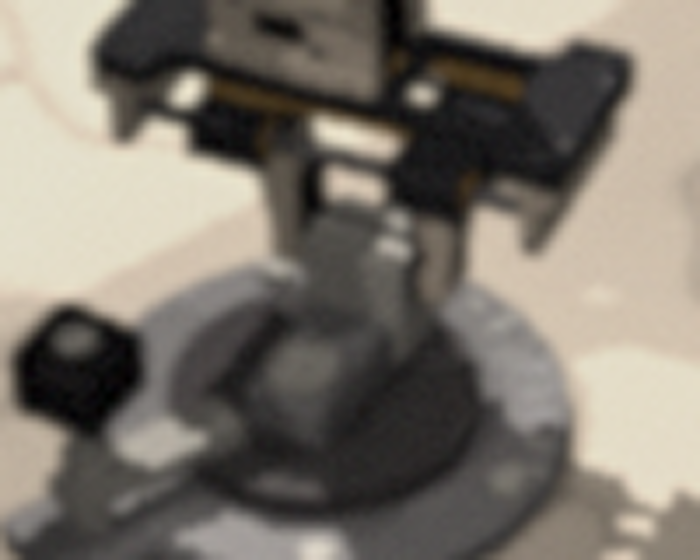

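Call:
{"fn": "move_arm", "kwargs": {
  "increments": [
    [[-0.9, 1.1, 0], 0.03],
    [[-0.9, 1.1, 0], 0.03],
    [[0, 0, 0], 0],
    [[0, 0, 0], 0],
    [[0, 0, 0], 0],
    [[0, 0, 0], 0],
    [[0, 0, 0], 0],
    [[0, 0, 0], 0]
  ]
}}

```text
clock: 13.6
tool_pos: [0.5955, 0.1701, 0.0177]
orientation: [179.9, -0.7, 40.7]
force: [0.1, -1.2, -0.7]
opening: 0.0447
```

```bash
python3 ob.py
```

```text
[0.5955 0.1701 0.0177] [179.89  -0.66  40.69] m [-0.48  -0.355  0.124] f [ 0.1 -1.2 -0.7] 0.0447 j6 96.7 t 13.6
```

Now open, rise and move aside to look.

Call:
{"fn": "move_arm", "kwargs": {
  "increments": [
    [[0, 0, 0], 0],
    [[0, 0, 0], 0],
    [[0, 0, 0], 0],
    [[0, 0, 0], 0],
    [[0, 0, 0], 0],
    [[0, 0, 15], 0],
    [[0, 0, 35], 0],
    [[0, 0, 45], 0]
  ],
  "jaw": 1
}}

```text
clock: 14.4
tool_pos: [0.5901, 0.168, 0.1078]
orientation: [-179.9, 0.1, 40.6]
force: [1.7, 0.9, 0.8]
opening: 0.0873
```

Call:
{"fn": "move_arm", "kwargs": {
  "increments": [
    [[-10, 30, 10], 0],
    [[-10, 30, 0], 0],
    [[-10, 30, 0], 0],
    [[-10, 30, 0], 0],
    [[-10, 30, 0], 0],
    [[-10, 30, 0], 0],
    [[-10, 30, 0], 0],
    [[0, 0, 0], 0]
  ]
}}

```text
clock: 15.2
tool_pos: [0.521, 0.387, 0.1278]
orientation: [-180.0, -0.7, 40.4]
force: [-0.3, -1.7, 0.3]
opening: 0.0877
```

```bash
python3 ob.py; python3 - <<'E'
from h import *
snap('top','top10');crop('top10',195,185,325,315,6,'c16')
E
```

```text
[0.521  0.387  0.1278] [-179.97   -0.73   40.41] m [-0.156  0.004 -0.027] f [-0.3 -1.7  0.3] 0.0877 j6 76.4 t 15.2
```

View pics/c16.png

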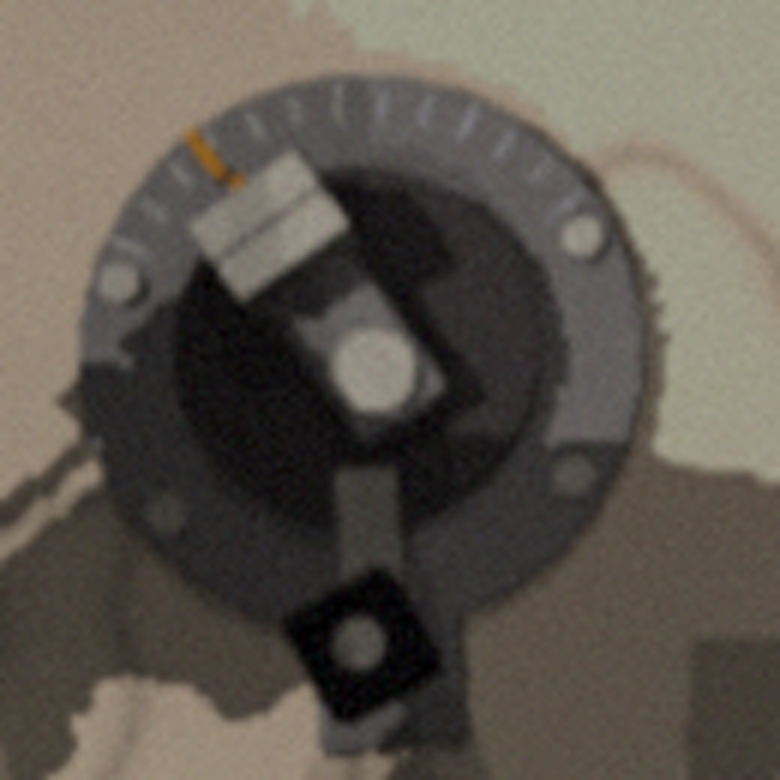

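```bash
python3 - <<'E'
from h import *
crop('top10',218,198,248,228,24,'c17')
s=load('top10')
f=lambda c,z:back(s,(195+c[0]/6-.4,185+c[1]/6-.4),z)
jc=[f(q,.074) for q in((294,151),(350,223),(244,304),(189,226))];j=np.mean(jc,0)
for a,b in((3,2),(0,1)):
    w=jc[a]-jc[b];print('long dir',np.degrees(np.arctan2(w[1],w[0])))
for a,b in((0,3),(1,2)):
    w=jc[b]-jc[a];print('wide dir-90',np.degrees(np.arctan2(w[1],w[0]))-90)
for C in([.562,.143],[.5625,.1445]):
    v=j[:2]-C;print(j,np.hypot(*v),np.degrees(np.arctan2(v[1],v[0])))
# weighted orange
im=s['color'].astype(float);o=im[...,0]-im[...,2]
for y in range(204,220):print(y,o[y,222:242].astype(int))
E
```

```text
long dir 37.32469348926354
long dir 39.69400888359762
wide dir-90 37.935004628302266
wide dir-90 39.7092774737591
[0.59513966 0.16950911 0.074     ] 0.04243783704618913 38.65705016408414
[0.59513966 0.16950911 0.074     ] 0.04111937523310402 37.46000430544404
204 [32 32 32 32 33 31 33 32 24 14  6  5  2  4  5  8  7  5  7  7]
205 [34 32 33 32 36 41 29 19 15  7  7  2  5  5  1  2  4 10  5  3]
206 [33 31 35 39 59 59 25 10  5  0  4  2  3  3  7  4  5  5  0  8]
207 [32 30 35 52 77 85 42  7  4  5  3  5  4  3  8  5  5  4  5  3]
208 [ 33  32  27  38  76 103  76  31  11   1   4   1   4   2   5   4   3   5
   3   2]
209 [ 30  22  14  15  44  93 104  72  33  11   5   2   5   6   2   5   2   3
   7   7]
210 [ 23   9   6   1  16  62 105 104  71  22   6   4   5   7   2   3   5   6
   5   8]
211 [ 13   6   4   3   7  36  76 110  97  53  11   1   7   2   4   3   5   4
   5  11]
212 [ 10   4   3   7   3  14  43  83 107  86  36   9   3   9   4   5   4  10
  15  18]
213 [ 3  7  5  5  2  5 12 44 81 97 60 26 24 21  8  5  8 14 15 15]
214 [ 4  8  4  5  5  3  4 15 41 68 56 55 70 56 14  7 15 15 13 16]
215 [ 4  8  3  2  6  5  5  4 12 23 30 62 85 61 18 11 13 12 20 14]
216 [ 3  3  6  7  4  2  1  6  4  7 12 33 48 32 18 15 13 17 18 17]
217 [ 2  7  3  5  3  4  7  5  7  6  8 18 21 17 16 16 17 16 15 19]
218 [ 2  4  5  4  4  4  4  3 -1 10 13 18 17 14 12 18 17 15 17 12]
219 [ 6  5  3  4  6  1  4  5  8  9 15 16 18 17 16 14 14 15 16 16]
```

View pics/c17.png

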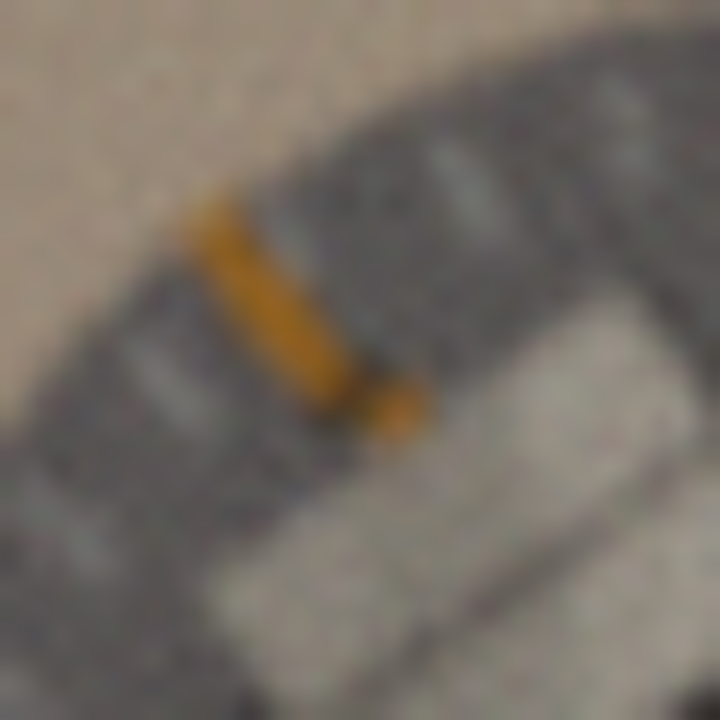

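```bash
cat > al.py <<'E'
from h import *
import sys
def run(name,rows_m=(207,213),py=(213,218),px=(231,237),C=(.562,.143)):
    s=load(name);im=s['color'].astype(float);o=np.clip(im[...,0]-im[...,2]-15,0,None)
    P=[]
    for y in range(rows_m[0],rows_m[1]):
        xs=np.arange(222,234);w=o[y,222:234]
        if y<208:w=w*(xs>224)*(w>20)
        P.append(back(s,((w*xs).sum()/w.sum(),y),.017)[:2])
    P=np.array(P);m=P.mean(0);d=np.linalg.svd(P-m)[2][0];d*=np.sign(d@[1,1])
    ys,xs=np.mgrid[py[0]:py[1],px[0]:px[1]];w=o[py[0]:py[1],px[0]:px[1]]
    q=back(s,((w*xs).sum()/w.sum(),(w*ys).sum()/w.sum()),.023)[:2]
    n=np.array([-d[1],d[0]])
    a=lambda p:np.degrees(np.arctan2(p[1]-C[1],p[0]-C[0]))
    print('bar dir',np.degrees(np.arctan2(d[1],d[0])),'bar az',a(m),'axis off bar mm',(np.array(C)-m)@n*1e3)
    print('ptr',q,a(q),np.hypot(*(q-C)),'ptr off bar mm',(q-m)@n*1e3)
if __name__=='__main__':
    run('top10');run('top10',C=(.5625,.1445))
E
python3 al.py
python3 - <<'E'
from h import *
s=load('top0')
# axis from big screw? fit ellipse of base rim using bolts: 4 bolts, print world
for c in((122,284),(584,232),(572,476),(170,516)):print(back(s,(195+c[0]/6-.4,185+c[1]/6-.4),.016))
E
```

```text
bar dir 40.303340482418 bar az 40.689511586964244 axis off bar mm -0.6102993809748718
ptr [0.61979231 0.19020241] 39.24055613457146 0.07461915677181548 ptr off bar mm -1.9943371747757908
bar dir 40.303340482418 bar az 40.168298909158466 axis off bar mm 0.21022942560444205
ptr [0.61979231 0.19020241] 38.57957180089716 0.07328791858906639 ptr off bar mm -1.9943371747757908
[0.58347472 0.22653193 0.016     ]
[0.60591781 0.06972701 0.016     ]
[0.52231134 0.07090265 0.016     ]
[0.50476949 0.20612625 0.016     ]
```

Call:
{"fn": "move_arm", "kwargs": {
  "increments": [
    [[9, -27, 0], -0.02],
    [[9, -27, 0], 0],
    [[9, -27, 0], 0],
    [[9, -27, 0], 0],
    [[9, -27, 0], 0],
    [[9, -27, 0], 0],
    [[9, -27, 0], 0],
    [[9, -27, 0], 0]
  ]
}}

```text
clock: 16.05
tool_pos: [0.5935, 0.1585, 0.1273]
orientation: [-180.0, -0.6, 39.3]
force: [0.3, 0.7, 0.4]
opening: 0.0874
```

```bash
python3 ob.py
```

```text
[0.5935 0.1585 0.1273] [-179.98   -0.6    39.31] m [-0.096 -0.145  0.026] f [0.3 0.7 0.4] 0.0874 j6 96.3 t 16.05
```

Call:
{"fn": "move_arm", "kwargs": {
  "increments": [
    [[1, 6, 0], 0],
    [[0, 4, 0], 0],
    [[0, 0, -10], 0],
    [[0, 0, -25], 0],
    [[0, 0, -25], 0],
    [[0, 0, -20], 0],
    [[0, 0, -12], 0],
    [[0, 0, -5], 0]
  ]
}}

```text
clock: 16.85
tool_pos: [0.5937, 0.1653, 0.0258]
orientation: [-180.0, -0.7, 39.1]
force: [-0.5, -0.2, 0.0]
opening: 0.0876
```

```bash
python3 ob.py
```

```text
[0.5937 0.1653 0.0258] [-179.98   -0.69   39.14] m [-0.074 -0.023  0.008] f [-0.5 -0.2  0. ] 0.0876 j6 95.6 t 16.85
```

Call:
{"fn": "move_arm", "kwargs": {
  "increments": [
    [[1.5, 3, -3], 0],
    [[0.5, 2, -3], 0],
    [[0, 0, -1], 0],
    [[0, 0, 0], 0],
    [[0, 0, 0], 0],
    [[0, 0, 0], 0],
    [[0, 0, 0], 0],
    [[0, 0, 0], 0]
  ]
}}

```text
clock: 17.65
tool_pos: [0.5975, 0.1724, 0.0209]
orientation: [180.0, -0.9, 39.2]
force: [0.3, 0.3, 0.3]
opening: 0.088
```

```bash
python3 ob.py
```

```text
[0.5975 0.1724 0.0209] [179.97  -0.93  39.22] m [-0.094 -0.025 -0.006] f [0.3 0.3 0.3] 0.088 j6 95.3 t 17.65
```

Call:
{"fn": "move_arm", "kwargs": {
  "increments": [
    [[-1.5, -1.5, 0], 0],
    [[0, 0, 0], 0],
    [[0, 0, 0], 0],
    [[0, 0, 0], 0],
    [[0, 0, 0], 0],
    [[0, 0, 0], 0],
    [[0, 0, 0], 0],
    [[0, 0, 0], 0]
  ],
  "jaw": -1
}}

```text
clock: 18.45
tool_pos: [0.5959, 0.1705, 0.021]
orientation: [180.0, -0.9, 39.2]
force: [-0.3, -0.5, 1.3]
opening: 0.0438
```

```bash
python3 ob.py
```

```text
[0.5959 0.1705 0.021 ] [179.98  -0.93  39.18] m [-0.154  0.04  -0.166] f [-0.3 -0.5  1.3] 0.0438 j6 95.3 t 18.45
```

Call:
{"fn": "move_arm", "kwargs": {
  "increments": [
    [[-0.6, 0.7, 0], 0.02],
    [[-0.6, 0.7, 0], 0.02],
    [[0, 0, 0], 0],
    [[0, 0, 0], 0],
    [[0, 0, 0], 0],
    [[0, 0, 0], 0],
    [[0, 0, 0], 0],
    [[0, 0, 0], 0]
  ]
}}

```text
clock: 19.25
tool_pos: [0.5947, 0.172, 0.021]
orientation: [180.0, -0.9, 41.7]
force: [-0.4, -0.7, 1.0]
opening: 0.0438
```

```bash
python3 ob.py
```

```text
[0.5947 0.172  0.021 ] [179.97  -0.94  41.67] m [-0.248 -0.11  -0.189] f [-0.4 -0.7  1. ] 0.0438 j6 97.6 t 19.25
```

Call:
{"fn": "move_arm", "kwargs": {
  "increments": [
    [[0, 0, 0], 0],
    [[0, 0, 0], 0],
    [[0, 0, 0], 0],
    [[0, 0, 0], 0],
    [[0, 0, 0], 0],
    [[0, 0, 15], 0],
    [[0, 0, 35], 0],
    [[0, 0, 45], 0]
  ],
  "jaw": 1
}}

```text
clock: 20.05
tool_pos: [0.5896, 0.1696, 0.111]
orientation: [-179.8, -0.1, 41.6]
force: [0.4, 1.3, -0.4]
opening: 0.0877
```

Call:
{"fn": "move_arm", "kwargs": {
  "increments": [
    [[-10, 30, 10], 0],
    [[-10, 30, 0], 0],
    [[-10, 30, 0], 0],
    [[-10, 30, 0], 0],
    [[-10, 30, 0], 0],
    [[-10, 30, 0], 0],
    [[-10, 30, 0], 0],
    [[0, 0, 0], 0]
  ]
}}

```text
clock: 20.85
tool_pos: [0.5206, 0.3885, 0.131]
orientation: [-180.0, -1.0, 41.5]
force: [0.0, -0.0, 0.2]
opening: 0.0876
```

```bash
python3 ob.py; python3 - <<'E'
from h import *
snap('top','top11');crop('top11',218,198,248,228,24,'c18');crop('top11',195,185,325,315,6,'c19')
import al
al.run('top11');al.run('top11',C=(.5625,.1445))
s=load('top11');im=s['color'].astype(float);o=im[...,0]-im[...,2]
for y in range(211,219):print(y,o[y,226:240].astype(int))
E
```

```text
[0.5206 0.3885 0.131 ] [-179.95   -0.99   41.51] m [-0.173  0.047  0.028] f [ 0.  -0.   0.2] 0.0876 j6 77.4 t 20.85
bar dir 40.138630066702525 bar az 40.70053382567902 axis off bar mm -0.8881560669646607
ptr [0.61875402 0.19166779] 40.61379858954683 0.07476343922980122 ptr off bar mm -0.26813089131205103
bar dir 40.138630066702525 bar az 40.17957058697376 axis off bar mm -0.0637452546884477
ptr [0.61875402 0.19166779] 39.979113129316524 0.07341195042882584 ptr off bar mm -0.26813089131205103
211 [  9  32  78 108  98  54  15   2   1   0   1   2   4  11]
212 [  1  13  44  80 105  86  36   7   4   6   8   3   5  11]
213 [ 5  6 13 42 83 96 62 22  3  2  6  4  8 11]
214 [ 4  5  0 16 39 68 66 41 14  5  8 11 12 14]
215 [ 3  3  4  6 13 38 59 73 41 11 11 16 14 19]
216 [ 6  6  5  4  6 21 61 77 49 22 16 15 14 13]
217 [ 3  5  5  5  3 13 34 41 30 16 14 14 20 13]
218 [ 4  5  2  6  3 12 13 20 18 16 13 13 13 17]
```

View pics/c18.png

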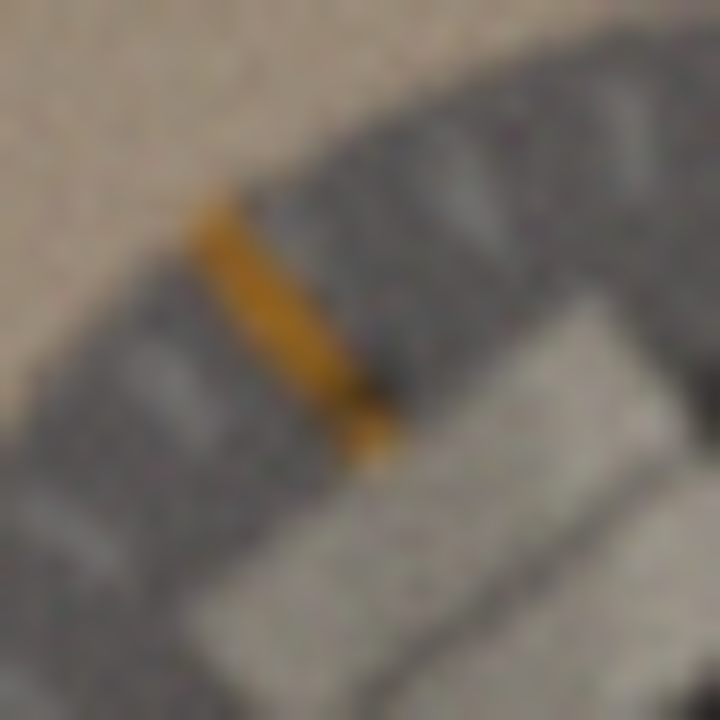

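View pics/c19.png

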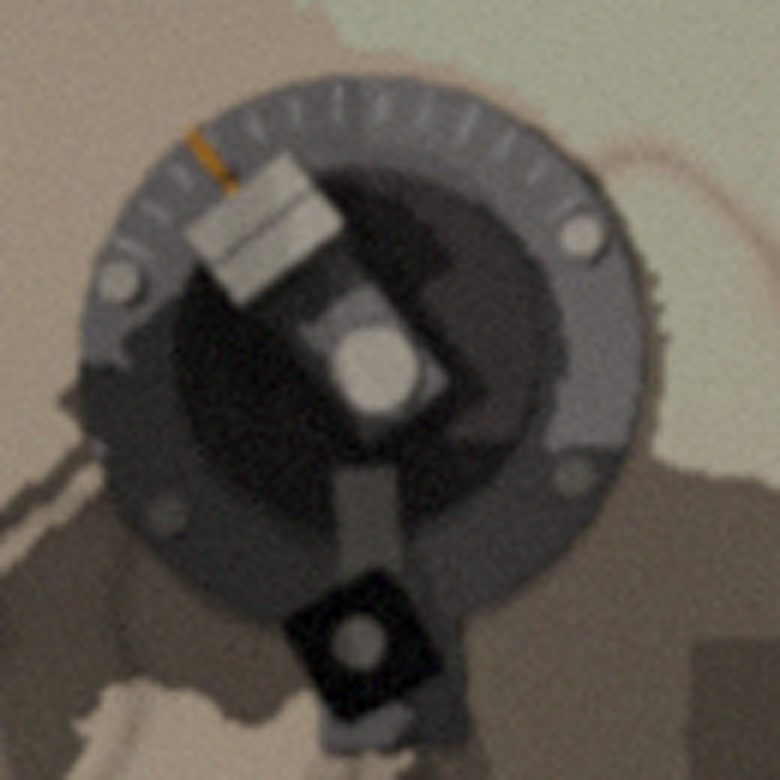

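The pointer at (233,215.5) now continues the mark's line, within about 0.3°. Next is the knob.

Call:
{"fn": "move_arm", "kwargs": {
  "increments": [
    [[-8, -31, 0], -0.024],
    [[-8, -31, 0], -0.024],
    [[-8, -31, 0], -0.024],
    [[-8, -31, 0], -0.024],
    [[-8, -31, 0], -0.024],
    [[-8, -31, 0], -0.024],
    [[-8, -31, 0], -0.024],
    [[-7, -31, 0], -0.024]
  ]
}}

```text
clock: 21.7
tool_pos: [0.4549, 0.1275, 0.1293]
orientation: [180.0, -0.9, 30.1]
force: [0.4, -0.8, -0.7]
opening: 0.0874
```

```bash
python3 ob.py
```

```text
[0.4549 0.1275 0.1293] [179.98  -0.86  30.1 ] m [-0.142 -0.106  0.003] f [ 0.4 -0.8 -0.7] 0.0874 j6 80.2 t 21.7
```

Call:
{"fn": "move_arm", "kwargs": {
  "increments": [
    [[1, 2, -5], 0.005],
    [[0, 0, -15], 0.005],
    [[0, 0, -18], 0],
    [[0, 0, -16], 0],
    [[0, 0, -10], 0],
    [[0, 0, -5], 0],
    [[0, 0, 0], 0],
    [[0, 0, 0], 0]
  ]
}}

```text
clock: 22.5
tool_pos: [0.4557, 0.1223, 0.0601]
orientation: [-180.0, -1.1, 30.2]
force: [-0.2, 0.2, -0.4]
opening: 0.0879
```

```bash
python3 ob.py; python3 - <<'E'
from h import *
snap('side','side12');crop('side12',205,180,285,250,9,'c20')
E
```

```text
[0.4557 0.1223 0.0601] [-180.     -1.13   30.21] m [-0.091 -0.065  0.011] f [-0.2  0.2 -0.4] 0.0879 j6 80.9 t 22.5
```

View pics/c20.png

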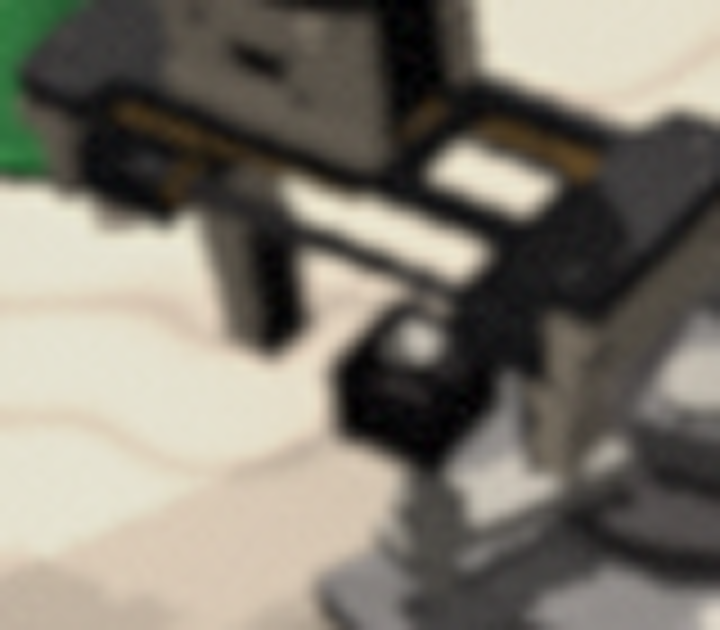

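Call:
{"fn": "move_arm", "kwargs": {
  "increments": [
    [[0.5, 4, -3], 0],
    [[0.3, 3, -2], 0],
    [[0, 1, 0], 0],
    [[0, 0, 0], 0],
    [[0, 0, 0], 0],
    [[0, 0, 0], 0],
    [[0, 0, 0], 0],
    [[0, 0, 0], 0]
  ]
}}

```text
clock: 23.35
tool_pos: [0.4576, 0.1322, 0.0564]
orientation: [-180.0, -1.3, 30.3]
force: [-0.5, -0.3, 0.5]
opening: 0.0879
```

```bash
python3 ob.py
```

```text
[0.4576 0.1322 0.0564] [-179.98   -1.32   30.27] m [-0.105  0.023 -0.037] f [-0.5 -0.3  0.5] 0.0879 j6 80.0 t 23.35
```

Call:
{"fn": "move_arm", "kwargs": {
  "increments": [
    [[-0.5, -1.5, 0], 0],
    [[0, 0, 0], 0],
    [[0, 0, 0], 0],
    [[0, 0, 0], 0],
    [[0, 0, 0], 0],
    [[0, 0, 0], 0],
    [[0, 0, 0], 0],
    [[0, 0, 0], 0]
  ],
  "jaw": -1
}}

```text
clock: 24.15
tool_pos: [0.457, 0.1304, 0.0565]
orientation: [-180.0, -1.3, 30.3]
force: [0.5, 0.6, -0.1]
opening: 0.0377
```

```bash
python3 ob.py; python3 - <<'E'
from h import *
for i in range(4):
    ctrl.snapshot('top');o=ctrl.get_obs();print(o['moment'].round(3),o['orientation'][2].round(2))
snap('side','side13');crop('side13',205,180,285,250,9,'c21')
E
```

```text
[0.457  0.1304 0.0565] [-179.98   -1.32   30.27] m [-0.168  0.1    0.222] f [ 0.5  0.6 -0.1] 0.0377 j6 80.2 t 24.15
[0.006 0.099 0.182] 30.27
[-0.01   0.174  0.227] 30.27
[-0.075  0.127  0.157] 30.27
[-0.04   0.214  0.201] 30.26
```

View pics/c21.png

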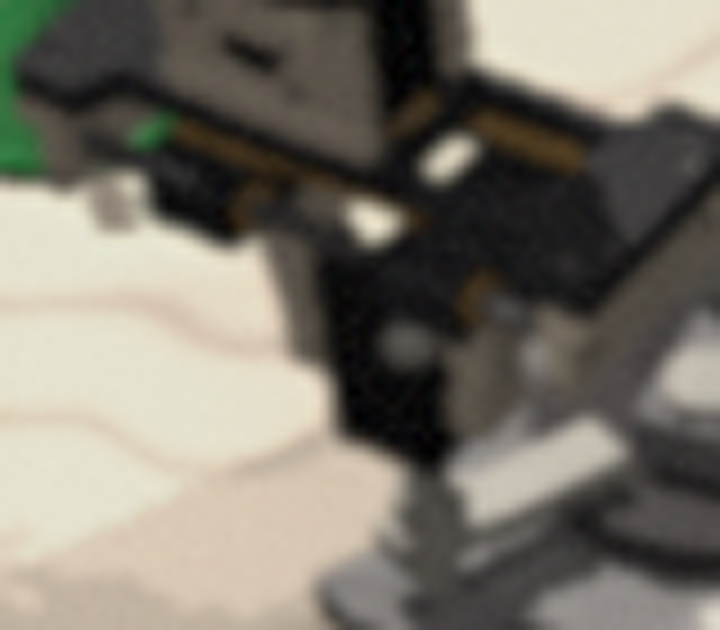

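Call:
{"fn": "move_arm", "kwargs": {
  "increments": [
    [[0, 0, 0], -0.02],
    [[0, 0, 0], -0.02],
    [[0, 0, 0], -0.02],
    [[0, 0, 0], -0.02],
    [[0, 0, 0], -0.02],
    [[0, 0, 0], -0.02],
    [[0, 0, 0], -0.02],
    [[0, 0, 0], -0.02]
  ]
}}

```text
clock: 25.2
tool_pos: [0.457, 0.1306, 0.0565]
orientation: [-180.0, -1.3, 20.3]
force: [-1.4, -0.2, 1.0]
opening: 0.0383
```

```bash
cat > fe.py <<'E'
from h import *
import sys
o=ctrl.get_obs();n=int(sys.argv[1]) if len(sys.argv)>1 else 0
L=[]
for i in range(n+1):
    if i: ctrl.snapshot('top');o=ctrl.get_obs()
    L.append((o['orientation'][2],o['moment'][2],o['tau'][5],o['qvel'][5]))
    print('yaw %.2f knob %.3f Mz %.3f tau6 %.4f qd6 %.2f t %.2f'%(o['orientation'][2],np.radians(o['orientation'][2]+81.9),o['moment'][2],o['tau'][5],o['qvel'][5],o['clock']),o['tool_pos'].round(4),o['force'].round(1))
open('feel.txt','a').write(repr(L)+'\n')
E
python3 fe.py 3
```

```text
yaw 20.32 knob 1.784 Mz 0.276 tau6 0.1192 qd6 -12.87 t 25.20 [0.457  0.1306 0.0565] [-1.4 -0.2  1. ]
yaw 20.25 knob 1.783 Mz 0.218 tau6 0.0505 qd6 2.73 t 25.25 [0.457  0.1306 0.0565] [0.2 1.  0.1]
yaw 20.35 knob 1.785 Mz 0.109 tau6 -0.4146 qd6 1.61 t 25.30 [0.457  0.1306 0.0565] [-0.5  1.2  0.6]
yaw 20.40 knob 1.785 Mz 0.057 tau6 -0.1682 qd6 0.52 t 25.35 [0.457  0.1306 0.0565] [-1.  -0.1  0.7]
```

Call:
{"fn": "move_arm", "kwargs": {
  "increments": [
    [[0, 0, 0], -0.012],
    [[0, 0, 0], -0.012],
    [[0, 0, 0], -0.012],
    [[0, 0, 0], -0.012],
    [[0, 0, 0], -0.012],
    [[0, 0, 0], -0.012],
    [[0, 0, 0], -0.012],
    [[0, 0, 0], -0.012]
  ]
}}

```text
clock: 26.15
tool_pos: [0.457, 0.1307, 0.0565]
orientation: [-180.0, -1.3, 14.5]
force: [-2.1, 1.7, 0.4]
opening: 0.0379
```

```bash
python3 fe.py
```

```text
yaw 14.47 knob 1.682 Mz 0.236 tau6 -0.0305 qd6 -7.67 t 26.15 [0.457  0.1307 0.0565] [-2.1  1.7  0.4]
```

Call:
{"fn": "move_arm", "kwargs": {
  "increments": [
    [[0, 0, 0], -0.012],
    [[0, 0, 0], -0.012],
    [[0, 0, 0], -0.012],
    [[0, 0, 0], -0.012],
    [[0, 0, 0], -0.012],
    [[0, 0, 0], -0.012],
    [[0, 0, 0], -0.012],
    [[0, 0, 0], -0.012]
  ]
}}

```text
clock: 26.95
tool_pos: [0.4569, 0.1308, 0.0565]
orientation: [-179.9, -1.3, 8.5]
force: [-1.2, 1.2, 0.0]
opening: 0.0381
```

```bash
python3 fe.py
```

```text
yaw 8.47 knob 1.577 Mz 0.270 tau6 -0.0317 qd6 -7.71 t 26.95 [0.4569 0.1308 0.0565] [-1.2  1.2  0. ]
```

Call:
{"fn": "move_arm", "kwargs": {
  "increments": [
    [[0, 0, 0], -0.012],
    [[0, 0, 0], -0.012],
    [[0, 0, 0], -0.012],
    [[0, 0, 0], -0.012],
    [[0, 0, 0], -0.012],
    [[0, 0, 0], -0.012],
    [[0, 0, 0], -0.012],
    [[0, 0, 0], -0.012]
  ]
}}

```text
clock: 27.75
tool_pos: [0.4569, 0.131, 0.0565]
orientation: [-179.9, -1.3, 2.5]
force: [-2.0, 1.3, 1.7]
opening: 0.0375
```

```bash
python3 fe.py
```

```text
yaw 2.48 knob 1.473 Mz 0.211 tau6 -0.0329 qd6 -7.70 t 27.75 [0.4569 0.131  0.0565] [-2.   1.3  1.7]
```

Call:
{"fn": "move_arm", "kwargs": {
  "increments": [
    [[0, 0, 0], -0.012],
    [[0, 0, 0], -0.012],
    [[0, 0, 0], -0.012],
    [[0, 0, 0], -0.012],
    [[0, 0, 0], -0.012],
    [[0, 0, 0], -0.012],
    [[0, 0, 0], -0.012],
    [[0, 0, 0], -0.012]
  ]
}}

```text
clock: 28.55
tool_pos: [0.4569, 0.1311, 0.0565]
orientation: [-179.9, -1.3, -3.5]
force: [-1.5, 2.9, 0.3]
opening: 0.0378
```

```bash
python3 fe.py
```

```text
yaw -3.53 knob 1.368 Mz 0.293 tau6 -0.0341 qd6 -7.71 t 28.55 [0.4569 0.1311 0.0565] [-1.5  2.9  0.3]
```

Call:
{"fn": "move_arm", "kwargs": {
  "increments": [
    [[0, 0, 0], -0.012],
    [[0, 0, 0], -0.012],
    [[0, 0, 0], -0.012],
    [[0, 0, 0], -0.012],
    [[0, 0, 0], -0.012],
    [[0, 0, 0], -0.012],
    [[0, 0, 0], -0.012],
    [[0, 0, 0], -0.012]
  ]
}}

```text
clock: 29.35
tool_pos: [0.4569, 0.1312, 0.0565]
orientation: [-179.9, -1.3, -9.5]
force: [-1.3, 3.1, 0.3]
opening: 0.0378
```

```bash
python3 fe.py
```

```text
yaw -9.53 knob 1.263 Mz 0.307 tau6 -0.0352 qd6 -7.74 t 29.35 [0.4569 0.1312 0.0565] [-1.3  3.1  0.3]
```

Call:
{"fn": "move_arm", "kwargs": {
  "increments": [
    [[0, 0, 0], -0.012],
    [[0, 0, 0], -0.012],
    [[0, 0, 0], -0.012],
    [[0, 0, 0], -0.012],
    [[0, 0, 0], -0.012],
    [[0, 0, 0], -0.012],
    [[0, 0, 0], -0.012],
    [[0, 0, 0], -0.012]
  ]
}}

```text
clock: 30.15
tool_pos: [0.457, 0.1313, 0.0565]
orientation: [-179.9, -1.3, -15.5]
force: [-0.8, 2.0, 0.9]
opening: 0.0377
```

```bash
python3 fe.py
```

```text
yaw -15.53 knob 1.158 Mz 0.302 tau6 -0.0364 qd6 -7.74 t 30.15 [0.457  0.1313 0.0565] [-0.8  2.   0.9]
```

Call:
{"fn": "move_arm", "kwargs": {
  "increments": [
    [[0, 0, 0], -0.012],
    [[0, 0, 0], -0.012],
    [[0, 0, 0], -0.012],
    [[0, 0, 0], -0.012],
    [[0, 0, 0], -0.012],
    [[0, 0, 0], -0.012],
    [[0, 0, 0], -0.012],
    [[0, 0, 0], -0.012]
  ]
}}

```text
clock: 30.95
tool_pos: [0.457, 0.1314, 0.0564]
orientation: [-179.9, -1.3, -21.5]
force: [-0.5, 1.7, 0.5]
opening: 0.0378
```

```bash
python3 fe.py
```

```text
yaw -21.53 knob 1.054 Mz 0.289 tau6 -0.0374 qd6 -7.69 t 30.95 [0.457  0.1314 0.0564] [-0.5  1.7  0.5]
```

Call:
{"fn": "move_arm", "kwargs": {
  "increments": [
    [[0, 0, 0], -0.006],
    [[0, 0, 0], -0.006],
    [[0, 0, 0], -0.006],
    [[0, 0, 0], -0.006],
    [[0, 0, 0], -0.006],
    [[0, 0, 0], -0.006],
    [[0, 0, 0], -0.006],
    [[0, 0, 0], -0.006]
  ]
}}

```text
clock: 31.75
tool_pos: [0.457, 0.1315, 0.0565]
orientation: [-179.9, -1.3, -24.5]
force: [-2.1, 2.3, 0.4]
opening: 0.0379
```

```bash
python3 fe.py
```

```text
yaw -24.54 knob 1.001 Mz 0.311 tau6 -0.1471 qd6 -3.98 t 31.75 [0.457  0.1315 0.0565] [-2.1  2.3  0.4]
```

Call:
{"fn": "move_arm", "kwargs": {
  "increments": [
    [[0, 0, 0], -0.006],
    [[0, 0, 0], -0.006],
    [[0, 0, 0], -0.006],
    [[0, 0, 0], -0.006],
    [[0, 0, 0], -0.006],
    [[0, 0, 0], -0.006],
    [[0, 0, 0], -0.006],
    [[0, 0, 0], -0.006]
  ]
}}

```text
clock: 32.55
tool_pos: [0.457, 0.1315, 0.0565]
orientation: [-179.9, -1.3, -27.5]
force: [-0.8, 2.7, 0.2]
opening: 0.0378
```

```bash
python3 fe.py
```

```text
yaw -27.54 knob 0.949 Mz 0.271 tau6 -0.1475 qd6 -3.74 t 32.55 [0.457  0.1315 0.0565] [-0.8  2.7  0.2]
```

Call:
{"fn": "move_arm", "kwargs": {
  "increments": [
    [[0, 0, 0], -0.006],
    [[0, 0, 0], -0.006],
    [[0, 0, 0], -0.006],
    [[0, 0, 0], -0.006],
    [[0, 0, 0], -0.006],
    [[0, 0, 0], -0.006],
    [[0, 0, 0], -0.006],
    [[0, 0, 0], -0.006]
  ]
}}

```text
clock: 33.35
tool_pos: [0.4571, 0.1316, 0.0565]
orientation: [-179.9, -1.3, -30.5]
force: [-1.4, 2.8, 0.8]
opening: 0.038
```

```bash
python3 fe.py
```

```text
yaw -30.54 knob 0.896 Mz 0.233 tau6 -0.1479 qd6 -3.80 t 33.35 [0.4571 0.1316 0.0565] [-1.4  2.8  0.8]
```

Call:
{"fn": "move_arm", "kwargs": {
  "increments": [
    [[0, 0, 0], -0.006],
    [[0, 0, 0], -0.006],
    [[0, 0, 0], -0.006],
    [[0, 0, 0], -0.006],
    [[0, 0, 0], -0.006],
    [[0, 0, 0], -0.006],
    [[0, 0, 0], -0.006],
    [[0, 0, 0], -0.006]
  ]
}}

```text
clock: 34.15
tool_pos: [0.4571, 0.1317, 0.0565]
orientation: [-179.9, -1.3, -33.5]
force: [-1.7, 2.7, -0.1]
opening: 0.0376
```

```bash
python3 fe.py
```

```text
yaw -33.53 knob 0.844 Mz 0.258 tau6 -0.1482 qd6 -3.77 t 34.15 [0.4571 0.1317 0.0565] [-1.7  2.7 -0.1]
```

Call:
{"fn": "move_arm", "kwargs": {
  "increments": [
    [[0, 0, 0], -0.012],
    [[0, 0, 0], -0.012],
    [[0, 0, 0], -0.012],
    [[0, 0, 0], -0.012],
    [[0, 0, 0], -0.012],
    [[0, 0, 0], -0.012],
    [[0, 0, 0], -0.012],
    [[0, 0, 0], -0.012]
  ]
}}

```text
clock: 34.95
tool_pos: [0.4572, 0.1317, 0.0565]
orientation: [-179.9, -1.3, -39.5]
force: [-1.3, 3.5, -0.2]
opening: 0.0378
```

```bash
python3 fe.py
```

```text
yaw -39.52 knob 0.740 Mz 0.240 tau6 -0.0409 qd6 -7.64 t 34.95 [0.4572 0.1317 0.0565] [-1.3  3.5 -0.2]
```

Call:
{"fn": "move_arm", "kwargs": {
  "increments": [
    [[0, 0, 0], -0.012],
    [[0, 0, 0], -0.012],
    [[0, 0, 0], -0.012],
    [[0, 0, 0], -0.012],
    [[0, 0, 0], -0.012],
    [[0, 0, 0], -0.012],
    [[0, 0, 0], -0.012],
    [[0, 0, 0], -0.012]
  ]
}}

```text
clock: 35.75
tool_pos: [0.4573, 0.1318, 0.0565]
orientation: [-179.9, -1.3, -45.5]
force: [-0.3, 2.8, 0.3]
opening: 0.0379
```

```bash
python3 fe.py
```

```text
yaw -45.53 knob 0.635 Mz 0.287 tau6 -0.0419 qd6 -7.51 t 35.75 [0.4573 0.1318 0.0565] [-0.3  2.8  0.3]
```

Call:
{"fn": "move_arm", "kwargs": {
  "increments": [
    [[0, 0, 0], -0.012],
    [[0, 0, 0], -0.012],
    [[0, 0, 0], -0.012],
    [[0, 0, 0], -0.012],
    [[0, 0, 0], -0.012],
    [[0, 0, 0], -0.012],
    [[0, 0, 0], -0.012],
    [[0, 0, 0], -0.012]
  ]
}}

```text
clock: 36.55
tool_pos: [0.4574, 0.1319, 0.0565]
orientation: [-179.9, -1.3, -51.5]
force: [-1.4, 3.6, -0.5]
opening: 0.0376
```

```bash
python3 fe.py
```

```text
yaw -51.53 knob 0.530 Mz 0.335 tau6 -0.0430 qd6 -7.44 t 36.55 [0.4574 0.1319 0.0565] [-1.4  3.6 -0.5]
```

Call:
{"fn": "move_arm", "kwargs": {
  "increments": [
    [[0, 0, 0], -0.006],
    [[0, 0, 0], -0.006],
    [[0, 0, 0], -0.006],
    [[0, 0, 0], -0.006],
    [[0, 0, 0], -0.006],
    [[0, 0, 0], -0.006],
    [[0, 0, 0], -0.006],
    [[0, 0, 0], -0.006]
  ]
}}

```text
clock: 37.35
tool_pos: [0.4574, 0.132, 0.0565]
orientation: [-179.8, -1.3, -54.5]
force: [-1.5, 3.0, 0.1]
opening: 0.0376
```

```bash
python3 fe.py
```

```text
yaw -54.53 knob 0.478 Mz 0.315 tau6 -0.1502 qd6 -3.74 t 37.35 [0.4574 0.132  0.0565] [-1.5  3.   0.1]
```

Call:
{"fn": "move_arm", "kwargs": {
  "increments": [
    [[0, 0, 0], -0.006],
    [[0, 0, 0], -0.006],
    [[0, 0, 0], -0.006],
    [[0, 0, 0], -0.006],
    [[0, 0, 0], -0.006],
    [[0, 0, 0], -0.006],
    [[0, 0, 0], -0.006],
    [[0, 0, 0], -0.006]
  ]
}}

```text
clock: 38.15
tool_pos: [0.4575, 0.1319, 0.0565]
orientation: [-179.8, -1.3, -57.5]
force: [-1.1, 2.7, -1.0]
opening: 0.0376
```

```bash
python3 fe.py
```

```text
yaw -57.54 knob 0.425 Mz 0.291 tau6 -0.1507 qd6 -3.72 t 38.15 [0.4575 0.1319 0.0565] [-1.1  2.7 -1. ]
```

Call:
{"fn": "move_arm", "kwargs": {
  "increments": [
    [[0, 0, 0], -0.006],
    [[0, 0, 0], -0.006],
    [[0, 0, 0], -0.006],
    [[0, 0, 0], -0.006],
    [[0, 0, 0], -0.006],
    [[0, 0, 0], -0.006],
    [[0, 0, 0], -0.006],
    [[0, 0, 0], -0.006]
  ]
}}

```text
clock: 38.95
tool_pos: [0.4575, 0.132, 0.0565]
orientation: [-179.8, -1.3, -60.5]
force: [-1.2, 2.4, 0.0]
opening: 0.0375
```

```bash
python3 fe.py
```

```text
yaw -60.54 knob 0.373 Mz 0.262 tau6 -0.1509 qd6 -3.67 t 38.95 [0.4575 0.132  0.0565] [-1.2  2.4  0. ]
```

Call:
{"fn": "move_arm", "kwargs": {
  "increments": [
    [[0, 0, 0], -0.006],
    [[0, 0, 0], -0.006],
    [[0, 0, 0], -0.006],
    [[0, 0, 0], -0.006],
    [[0, 0, 0], -0.006],
    [[0, 0, 0], -0.006],
    [[0, 0, 0], -0.006],
    [[0, 0, 0], -0.006]
  ]
}}

```text
clock: 39.75
tool_pos: [0.4576, 0.132, 0.0565]
orientation: [-179.8, -1.3, -63.5]
force: [-1.1, 2.0, -0.7]
opening: 0.0378
```

```bash
python3 fe.py; cat > fit.py <<'E'
from h import *
D=[eval(l)[0] for l in open('feel.txt')]
t=np.array([np.radians(d[0]+81.9) for d in D]);m=np.array([d[1] for d in D])
bs=np.arange(0,1.5,.025);L=[]
for b in bs:
    x=m-.15*np.clip(b-t,0,None)
    # friction prior .25+-.012, sigma .03
    w=1/.03**2;f=(w*x.sum()+.25/.012**2)/(w*len(x)+1/.012**2)
    L.append(-.5*w*((x-f)**2).sum()-.5*((f-.25)/.012)**2)
L=np.array(L);p=np.exp(L-L.max())*(bs>.15)*(bs<1.45);p/=p.sum();mu=(p*bs).sum();print('b',mu,np.sqrt((p*(bs-mu)**2).sum()),'max',bs[p.argmax()],'knob',t[-1]);print(p.round(3)[::2])
E
python3 fit.py
```

```text
yaw -63.54 knob 0.320 Mz 0.253 tau6 -0.1513 qd6 -3.64 t 39.75 [0.4576 0.132  0.0565] [-1.1  2.  -0.7]
b 0.3997244246079235 0.18237879073036228 max 0.15000000000000002 knob 0.3204321546646165
[0.    0.    0.    0.057 0.057 0.057 0.057 0.052 0.041 0.031 0.025 0.027
 0.031 0.03  0.026 0.016 0.006 0.002 0.    0.    0.    0.    0.    0.
 0.    0.    0.    0.    0.    0.   ]
```

Call:
{"fn": "move_arm", "kwargs": {
  "increments": [
    [[0, 0, 0], -0.006],
    [[0, 0, 0], -0.006],
    [[0, 0, 0], -0.006],
    [[0, 0, 0], -0.006],
    [[0, 0, 0], -0.006],
    [[0, 0, 0], -0.006],
    [[0, 0, 0], -0.006],
    [[0, 0, 0], -0.006]
  ]
}}

```text
clock: 40.55
tool_pos: [0.4576, 0.1321, 0.0565]
orientation: [-179.8, -1.3, -66.5]
force: [-1.5, 2.9, -0.1]
opening: 0.0377
```

```bash
python3 fe.py
```

```text
yaw -66.54 knob 0.268 Mz 0.236 tau6 -0.1564 qd6 -3.62 t 40.55 [0.4576 0.1321 0.0565] [-1.5  2.9 -0.1]
```

Call:
{"fn": "move_arm", "kwargs": {
  "increments": [
    [[0, 0, 0], -0.006],
    [[0, 0, 0], -0.006],
    [[0, 0, 0], -0.006],
    [[0, 0, 0], -0.006],
    [[0, 0, 0], -0.006],
    [[0, 0, 0], -0.006],
    [[0, 0, 0], -0.006],
    [[0, 0, 0], -0.006]
  ]
}}

```text
clock: 41.35
tool_pos: [0.4577, 0.1321, 0.0565]
orientation: [-179.8, -1.3, -69.5]
force: [0.1, 2.2, -1.4]
opening: 0.0383
```

```bash
python3 fe.py
```

```text
yaw -69.53 knob 0.216 Mz 0.302 tau6 -0.1646 qd6 -3.86 t 41.35 [0.4577 0.1321 0.0565] [ 0.1  2.2 -1.4]
```

Call:
{"fn": "move_arm", "kwargs": {
  "increments": [
    [[0, 0, 0], -0.006],
    [[0, 0, 0], -0.006],
    [[0, 0, 0], -0.006],
    [[0, 0, 0], -0.006],
    [[0, 0, 0], -0.006],
    [[0, 0, 0], -0.006],
    [[0, 0, 0], -0.006],
    [[0, 0, 0], -0.006]
  ]
}}

```text
clock: 42.15
tool_pos: [0.4577, 0.1321, 0.0565]
orientation: [-179.8, -1.3, -72.5]
force: [0.2, 2.6, -0.8]
opening: 0.0373
```

```bash
python3 fe.py
```

```text
yaw -72.53 knob 0.163 Mz 0.252 tau6 -0.1728 qd6 -3.61 t 42.15 [0.4577 0.1321 0.0565] [ 0.2  2.6 -0.8]
```

Call:
{"fn": "move_arm", "kwargs": {
  "increments": [
    [[0, 0, 0], -0.006],
    [[0, 0, 0], -0.006],
    [[0, 0, 0], -0.006],
    [[0, 0, 0], -0.006],
    [[0, 0, 0], -0.006],
    [[0, 0, 0], -0.006],
    [[0, 0, 0], -0.006],
    [[0, 0, 0], -0.006]
  ]
}}

```text
clock: 42.95
tool_pos: [0.4578, 0.1321, 0.0565]
orientation: [-179.8, -1.3, -75.5]
force: [-0.8, 2.0, -1.2]
opening: 0.0375
```

```bash
python3 fe.py;python3 fit.py
```

```text
yaw -75.53 knob 0.111 Mz 0.283 tau6 -0.1809 qd6 -3.70 t 42.95 [0.4578 0.1321 0.0565] [-0.8  2.  -1.2]
b 0.24305241108899311 0.0716993605316958 max 0.15000000000000002 knob 0.11114809152071975
[0.    0.    0.    0.136 0.125 0.119 0.087 0.044 0.016 0.005 0.001 0.
 0.    0.    0.    0.    0.    0.    0.    0.    0.    0.    0.    0.
 0.    0.    0.    0.    0.    0.   ]
```

The joint-6 torque shows a clear kink. It is flat down to knob 0.32, then rises at 0.15 N m/rad, so the bite is at about 0.30 rad (tool yaw −64.7°). An eighth of a turn more means stopping at yaw ≈ −109.7°.

Call:
{"fn": "move_arm", "kwargs": {
  "increments": [
    [[0, 0, 0], -0.024],
    [[0, 0, 0], -0.024],
    [[0, 0, 0], -0.024],
    [[0, 0, 0], -0.024],
    [[0, 0, 0], -0.024],
    [[0, 0, 0], -0.024],
    [[0, 0, 0], -0.024],
    [[0, 0, 0], -0.024]
  ]
}}

```text
clock: 43.75
tool_pos: [0.458, 0.1321, 0.0565]
orientation: [-179.8, -1.3, -87.5]
force: [0.1, 2.2, -1.3]
opening: 0.038
```

Call:
{"fn": "move_arm", "kwargs": {
  "increments": [
    [[0, 0, 0], -0.024],
    [[0, 0, 0], -0.024],
    [[0, 0, 0], -0.024],
    [[0, 0, 0], -0.024],
    [[0, 0, 0], -0.024],
    [[0, 0, 0], -0.024],
    [[0, 0, 0], -0.024],
    [[0, 0, 0], -0.024]
  ]
}}

```text
clock: 44.55
tool_pos: [0.4582, 0.1321, 0.0565]
orientation: [-179.8, -1.3, -99.5]
force: [0.6, 2.5, -1.8]
opening: 0.0373
```

```bash
python3 fe.py
```

```text
yaw -99.49 knob -0.307 Mz 0.325 tau6 0.0638 qd6 -14.53 t 44.55 [0.4582 0.1321 0.0565] [ 0.6  2.5 -1.8]
```

Call:
{"fn": "move_arm", "kwargs": {
  "increments": [
    [[0, 0, 0], -0.024],
    [[0, 0, 0], -0.024],
    [[0, 0, 0], -0.024],
    [[0, 0, 0], -0.024],
    [[0, 0, 0], -0.024],
    [[0, 0, 0], -0.024],
    [[0, 0, 0], -0.012],
    [[0, 0, 0], -0.006]
  ]
}}

```text
clock: 45.35
tool_pos: [0.4585, 0.1321, 0.0565]
orientation: [-179.8, -1.3, -109.7]
force: [1.1, 1.1, -1.6]
opening: 0.0382
```

```bash
python3 fe.py 1
```

```text
yaw -109.66 knob -0.485 Mz 0.372 tau6 -0.3776 qd6 -3.70 t 45.35 [0.4585 0.1321 0.0565] [ 1.1  1.1 -1.6]
yaw -109.68 knob -0.485 Mz 0.356 tau6 -0.3265 qd6 1.18 t 45.40 [0.4585 0.1321 0.0565] [ 1.6  1.6 -3.8]
```

Call:
{"fn": "move_arm", "kwargs": {
  "increments": [
    [[0, 0, 0], 0],
    [[0, 0, 0], 0],
    [[0, 0, 0], 0],
    [[0, 0, 0], 0],
    [[0, 0, 0], 0],
    [[0, 0, 5], 0],
    [[0, 0, 25], 0],
    [[0, 0, 45], 0]
  ],
  "jaw": 1
}}

```text
clock: 46.2
tool_pos: [0.4532, 0.1277, 0.1286]
orientation: [179.8, -2.1, -109.8]
force: [0.5, 0.6, -0.1]
opening: 0.087
```

Call:
{"fn": "move_arm", "kwargs": {
  "increments": [
    [[0, 0, 35], 0],
    [[0, 20, 30], 0],
    [[-5, 30, 5], 0],
    [[-5, 35, 0], 0],
    [[-5, 35, 0], 0],
    [[-5, 35, 0], 0],
    [[-5, 35, 0], 0],
    [[0, 10, 0], 0]
  ]
}}

```text
clock: 47.0
tool_pos: [0.4289, 0.3346, 0.2134]
orientation: [-179.8, -1.3, -110.0]
force: [0.0, 0.5, -1.1]
opening: 0.0876
```

```bash
python3 ob.py; python3 - <<'E'
from h import *
import al
snap('top','top14');crop('top14',195,185,325,315,6,'c22')
al.run('top14')
E
```

```text
[0.4289 0.3346 0.2134] [-179.79   -1.27 -110.  ] m [ 0.089 -0.042 -0.007] f [ 0.   0.5 -1.1] 0.0876 j6 -79.1 t 47.0
bar dir 39.9409504577261 bar az 40.66156420098362 axis off bar mm -1.1383755151604105
ptr [0.6187673  0.19168204] 40.61546099545351 0.07478279891408629 ptr off bar mm -0.25802060554933526
```

View pics/c22.png

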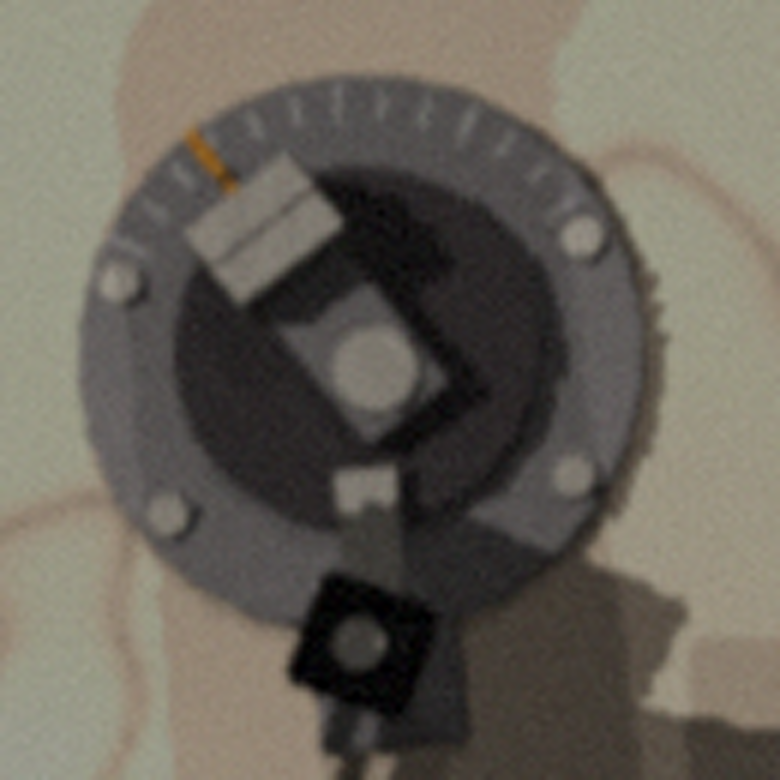

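View pics/top14.png

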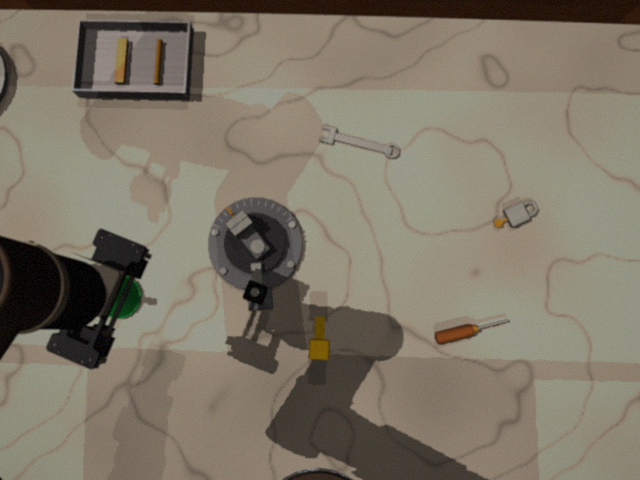

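The pointer and mark still line up at (232,214), and the knob at (256,292) has its faces turned about 20°, as expected. The spanner, awl, padlock and funnel are where they were, and the robot touches nothing. Handing in.

```bash
python3 - <<'E'
from h import *
ctrl.close_job()
E
```

```text
the job is handed in; nothing more can be done
```

The vise is set and clamped. I loosened the knob by about 1.97 rad to take the shoe off. I then swung the head about 76° onto the mark, in two goes, because the first stopped about 2° short. Last, I tightened the knob to about 0.785 rad past the bite and let go. The robot's clock read 47 s of the 67 s allowed.

**Alignment:** the last picture shows the pointer within about 0.3° of the mark. It did not move while I tightened the knob.

**Clamping:** I felt the bite at knob angle of about 0.30 rad. Joint 6's torque bent there to a slope of 0.15 N m/rad, which matches the description. The final wrist moment was 0.37 N m, as expected for an eighth of a turn. The wrist moment alone was too noisy to show the bite; it only put it at about 0.24 ± 0.07 rad.

**Height reading:** the reported tool height disagreed with the cameras by about 20–30 mm; the fingers really sat higher than reported. Because of that, my first close over the jaws went above the block without touching it. I gripped again lower, going by the pictures.

**Bystanders:** in the last top view the spanner, awl, padlock, funnel and yellow look-alike are where they were. The funnel is partly hidden behind the gripper in that picture.

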